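# Pin the hinge of a wooden sweet mould

### The job

Put the two-part sweet mould together: gently slide the loose wooden half along its guides until it is shut against the fixed half, then take the red-headed pin from its stand and push it down through the upper knuckle and the hidden lower one until its collar sits fully home on the upper knuckle. The lower knuckle has slid out of place along its mount, so feel for its hole gently and jiggle the loose half into line rather than forcing the pin; leave the pin in, let go, and do not disturb the other kitchen things.

Things in the scene. Friction and masses are not known exactly. Their poses are not given: they have to be found in the camera images.
- press: Fixed dark wooden board 180 x 140 x 18 mm (x -114..66, y -95..45) carrying the fixed mould half, a pale block at x -32..32, y 0..30, z 18..62 mm. Origin: on the slab under the foot of the mating face (the upright plane y = 0), midway along the mould; z up. The loose half shuts against it in +y. Over 40 N on the pin or between the halves does damage.
- guides (a point): Point of the press on the board's top at (0, -50, 18) mm in its frame, midway between two wooden guide strips 10 mm high that run along the press's y from -84 to -16 mm, inner sides at x = -43 and +43 mm. The loose half slides between them with 11 mm of play to each side in x.
- lower_knuckle (a point): Where the lower knuckle's bore (top mouth) ought to be: (-62, 0, 42) mm in the press frame. The knuckle is a steel tongue 40 (x) by 22 (y) by 20 mm, bored upright through its middle, 10 mm wide, sharp-edged, y = 0. It has slid off along the press's -x: the TRUE bore is 2 to 20 mm (x = -64 to -82) from this point, not measured and covered by the upper knuckle when shut. It does not yield.
- plug (a point): Where the top of a stiff rubber plug inside the lower bore ought to be, 34 mm above the slab (8 mm below the lower knuckle's top); it has slid in -x with the bore. It resists the last 14 mm of the pin's way with about 7 N and stays where it is pushed.
- half_b: Loose mould half: pale wooden block 64 x 30 x 44 mm, about 0.25 kg, between the guides; slides at 1 to 4 N. Origin: foot of its mating face, midway. Block at x -32..32, y -30 (flat back)..0, z 0..44; a steel arm at -x carries the upper knuckle, 22 x 22 mm, z 26..46. Shut: origin at (within 11 of 0, 0, 18) mm in the press frame, axes alike. Starts drawn back 22 to 40 mm in -y.
- upper_bore (a point): Centre of the top mouth of the upper knuckle's upright through bore, 10 mm wide with a 1 mm chamfer, 20 mm long; at (-73, 0, 46) mm in the loose half's frame, 64 mm above the slab. The knuckle's underside is 2 mm above the lower knuckle's top. With the pin in this bore the loose half can be nudged along its play.
- pin: Hinge pin, 60 g: steel shank 8 mm across, 44 mm long, its foot chamfered to 7.2 mm over the last 1 mm; then a round collar 18 mm across, 6 mm thick; then a square red grip 14 x 14 x 30 mm. Origin: centre of the foot; z up (collar underside at 44, grip 50..80 mm); x, y square to the grip's flats. Starts upright in its stand, foot 6 mm above the slab; fully home the foot is 20 mm above it.
- pin_stand: Fixed wooden block 56 x 56 x 40 mm with a blind hole 10 mm wide and 34 mm deep in its top, holding the pin upright. Origin: centre of its underside.
- dabba: Bystander: round steel masala dabba with hinged lid, 176 mm across, 85 mm high with knob. Origin: centre of underside. Leave alone.
- plates: Bystander: stacked pair of white side plates, 164 mm across, 24 mm high. Origin: centre of underside. Leave alone.
- scoop: Bystander: yellow plastic scoop, 50 mm wide, 150 mm long, 31 mm high, handle to its -x. Origin: under the back wall of the bowl. Leave alone.
- rolling_pin: Bystander: small wooden rolling pin, 34 mm thick, 220 mm long along its y. Origin: under its middle. Leave alone.
Not all that is in view belongs to the job. What is shaped like the half_b but purple is not meant.

How it is judged:
On the way, in this order (a step that is already met when the one before it is completed fails the run):
1. the loose half is slid shut against the fixed half (gap under 4 mm), standing flat on the board, before the pin is put in (y of half_b in the frame of press above -0.004 m and angle between the x axis of half_b and the x axis of press, either way round below 0.09 rad and angle between half_b's own z axis and vertical below 0.09 rad and height (world z) of half_b below 0.0225 m and horizontal distance between pin and upper_bore above 0.03 m), for 0.2 s.
2. the pin has entered the upper knuckle (horizontal distance between pin and upper_bore below 0.004 m and angle between pin's own z axis and vertical below 0.12 rad and z of pin in the frame of press below 0.06 m), for 0.05 s.
At the end, for the whole second after the job is handed in: The loose half stands flat on the board, shut against the fixed half within 4 mm and about 5 degrees, and the pin is upright (within about 7 degrees) through both knuckles, fully home (its foot less than 22.5 mm above the slab, within 4 mm sideways of the upper bore's centre), released and at rest (y of half_b in the frame of press above -0.004 m and angle between the x axis of half_b and the x axis of press, either way round below 0.09 rad and angle between half_b's own z axis and vertical below 0.09 rad and height (world z) of half_b below 0.0225 m and z of pin in the frame of press below 0.0225 m and horizontal distance between pin and upper_bore below 0.004 m and angle between pin's own z axis and vertical below 0.12 rad and linear speed of each of pin, half_b below 0.02 m/s); the robot touches nothing.
It fails at once if the pin is forced against the knuckles with more than 40 N (contact force between pin and press above 40 N or contact force between pin and half_b above 40 N).
It fails at once if the loose half is rammed against the fixed half with more than 40 N (contact force between half_b and press above 40 N).
It fails at once if a bystander (dabba, plates, scoop or rolling pin) is moved more than 15 mm (distance of any of dabba, plates, scoop, rolling_pin from where it was at the start of the episode above 0.015 m).
It also fails if it takes over 67 s, if anything falls off the work surface, if the arm or the gripper's body presses on something with over 40 N, if the wrist force passes 120 N, or if a joint passes its speed limit or range.

### The arm

A 6-joint arm with a two-finger parallel gripper is mounted at the origin on the work surface. World frame = base frame: x ahead of the robot, y to its left, z up, the work surface at z = 0. Lengths are in m, angles in rad, forces in N, time in s.
With the tool pointing down it reaches from about 0.375 to 0.9 m from the base axis. Payload 3.1 kg.
Tool frame: the origin (TCP) lies at the very end of the fingers, on their centre line; the grasp point (between the pads) lies 19 mm behind it; x points along the fingers, z is the direction in which the jaws open and shut, and the axes are right-handed (so a half turn about x gives the same grasp; the last joint's range is limited). The gripper opens to 85 mm and grips with 20 to 120 N. Pads are 22 mm wide; open, the fingers measure 114 mm over their backs; the gripper's body (76 mm by 85 mm) begins 54 mm behind the grasp point. The pads swing forward as they close: fully open they stand 13 mm farther back than shut.
Start: joints at [-1.363, 0.527, 1.433, -0, 1.181, -0.178], TCP at [0.235, -0.579, 0.197] pointing down, gripper open.
Joint ranges: [-3.08, 3.08], [-0.75, 2.2], [0.22, 2.44], [-1.43, 4.57], [0, 2.65], [-2.85, 2.85]. Speed limits (rad/s): [2.79, 2.79, 3.14, 3.14, 3.14, 3.14].

### API

Orientations are given as a unit quaternion [x, y, z, w].
In Python, from station import manip, viewer, job gives the robot as it stands.
- The arm moves only by the tool move_arm, never from a script. Its argument "deltas" is one flat list of numbers, 7 for each row, row after row: the finger opening in mm, from 0 to 85.4, then the shift along the tool's x, y, z in mm, then the turn, a rotation vector about the tool's x, y, z in degrees. In form: [jaw, tx, ty, tz, rx, ry, rz, jaw, tx, ty, tz, rx, ry, rz, ...]. A call has 1 to 10 rows; each row shifts and turns the commanded pose from where the row before left it, along the tool's axes as they then stand; what a row does not reach is not made up. A row lasts 1/10 s, in which the tool goes at most 50 mm and 8.59 degrees, less where a joint would pass 70% of its speed; a pose out of reach is approached as far as the arm can. A call is refused whole if a number of a shift passes 50 or a number of a turn 8.59, either way. A call with a gripper value outside its range is refused whole. The fingers move at their own pace and stop on an object; "force" is the grip in N (left out, the last holds). Time passes only in rows, so rows that do not move let the fingers close. It gives the time, the measured TCP pose, the force and the opening at its end, in the units of the state.
- manip.sense(): the state, without advancing time (a new reading comes with each control period).
- viewer.snapshot(name): name is "side" or "top" or "wrist"; returns a dict with "image" (480x640x3 uint8, red, green, blue), "depth" (480x640 float32, m along the optical axis (not along the pixel's ray), 0 where there is no reading), "fovy" (degrees; the focal length in pixels is half the picture's height over the tangent of half this angle, whatever the lens; pixels are square), "cx", "cy" (the principal point, pixels), "R" (3x3) and "t" (3): a world point X has camera coordinates R X + t. Camera axes: x right, y down, z forward; pixel columns grow to the right and rows downward; lengths in m; the calibration is good to about 2 mm. A picture is of the moment at which its call begins.
- job.sign_off(): hands the job in, once; it reports no verdict.
The state is a dict: "t": time; "q": joint angles; "qd": joint speeds; "tau": joint torques, N m; "tcp_pos": TCP position; "tool_rot": TCP orientation; "force": force on the tool from outside, world axes, zero at the start; "ft_torque": the same for the moment, N m; "finger_gap": opening from 0.0 (shut) to 1.0 (fully open).
Only numpy, scipy, OpenCV 4.12 (cv2) and the standard library are available. Lean on these libraries where they do the work, as an engineer would, in place of code of your own. Each camera call takes 0.05 s, during which the arm holds its last target.

## Working session

There is one attempt and no reset: what is moved stays moved. The work goes in short steps, Python scripts to look and compute and a tool call to move; the robot and the scene stay as the last step left them, time stands still between calls to the robot, and variables do not carry over. Pictures are saved under pics/ and viewed, and the job is handed in when it is done.

Besides the shell and the picture viewer there is one more tool, called after ">>>" as name(argument=value, ...) on one line, values as JSON. move_arm: Moves the arm, as the interface text tells. Its arguments: {"type":"object","properties":{"deltas":{"type":"array"},"force":{"type":"number"}},"required":["deltas"]}

```bash
ls; mkdir -p pics; cat > h.py <<'E'
import numpy as np, cv2
from station import manip, viewer, job
def snap(n,f):
    s=viewer.snapshot(n); cv2.imwrite('pics/'+f+'.png',s['image'][:,:,::-1]); np.savez('pics/'+f+'.npz',**s); return s
def load(f): return dict(np.load('pics/'+f+'.npz'))
def ray(s,u,v):
    f=240/np.tan(np.radians(float(s['fovy'])/2)); d=np.array([(u-s['cx'])/f,(v-s['cy'])/f,1.])
    R=s['R'];return -R.T@s['t'], R.T@d
def onz(s,u,v,z):
    o,d=ray(s,u,v); return o+d*(z-o[2])/d[2]
def dep(s,u,v):
    o,d=ray(s,u,v); return o+d*float(s['depth'][int(round(v)),int(round(u))])
def proj(s,X):
    f=240/np.tan(np.radians(float(s['fovy'])/2)); c=s['R']@np.array(X)+s['t']; return f*c[0]/c[2]+s['cx'],f*c[1]/c[2]+s['cy']
E
python3 - <<'E'
from h import *
for n in ['side','top','wrist']: 
    s=snap(n,n+'0'); print(n,s['fovy'],s['cx'],s['cy'],s['R'].round(3).tolist(),s['t'])
print(manip.sense())
E
```

```text
pics
side 46.702567888167884 319.14375455701685 248.31907439577066 [[-0.982, -0.19, -0.019], [-0.129, 0.733, -0.668], [0.141, -0.653, -0.744]] [0.54074057 0.13609267 1.02678364]
top 56.54942714445978 317.6997283123896 241.50347534138882 [[-0.021, -0.999, -0.026], [-0.999, 0.022, -0.025], [0.026, 0.026, -0.999]] [0.02193196 0.53238498 0.82725729]
wrist 71.44944267792953 320.7553593632605 242.26937688849324 [[0.377, -0.926, -0.002], [-0.875, -0.357, 0.326], [-0.303, -0.121, -0.945]] [-0.62397439 -0.04073603  0.38121368]
{'t': 0.15, 'q': array([-1.36352638e+00,  5.28287120e-01,  1.43360045e+00, -8.39541592e-06,
        1.18141298e+00, -1.78500337e-01]), 'qd': array([-1.05992953e-03, -3.25247800e-03, -2.91870473e-03, -2.56726180e-04,
       -8.70953739e-06,  1.47665936e-03]), 'tau': array([ 7.43769897e-05, -4.42744911e+01, -1.78275722e+01, -1.85465583e-04,
        5.55150473e-03, -1.35336307e-05]), 'tcp_pos': array([ 0.2350685 , -0.57845524,  0.19643968]), 'tool_rot': array([ 0.39529971,  0.58700869, -0.39446207,  0.58613873]), 'force': array([ 0.15009605,  0.26004808, -0.57975239]), 'ft_torque': array([ 0.00775655, -0.03439439, -0.00737589]), 'finger_gap': 1.0015157244413995}
```

View pics/side0.png

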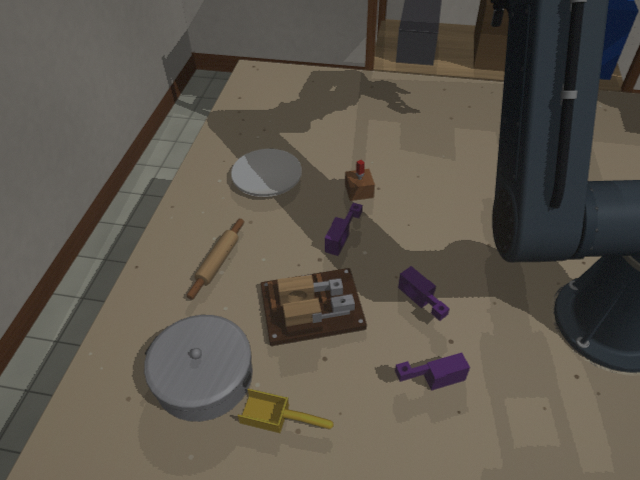

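View pics/top0.png

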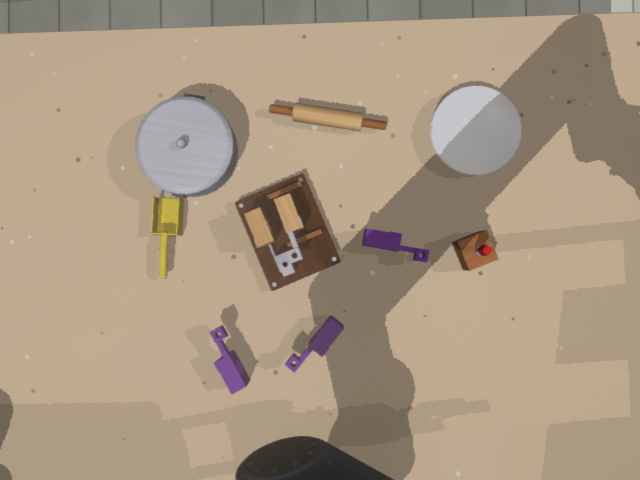

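View pics/wrist0.png

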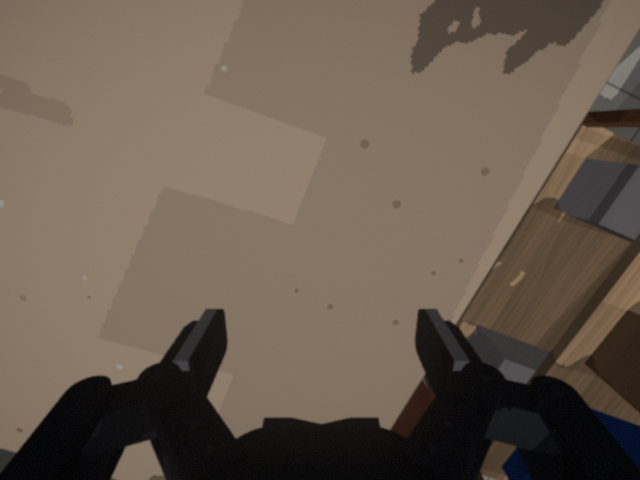

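The side view shows the press at about (313,305), the pin in its stand at (360,178), three purple decoys and the bystanders. In the top view the press is at (289,232) and the pin at (486,251). I'll zoom in on both.

```bash
python3 - <<'E'
from h import *
s=load('top0');i=s['image'][:,:,::-1]
a=cv2.resize(i[165:300,225:350],None,fx=4.4,fy=4.4,interpolation=cv2.INTER_CUBIC)
cv2.imwrite('pics/c1.png',a)
s2=load('side0');i=s2['image'][:,:,::-1]
a=cv2.resize(i[255:350,250:375],None,fx=6,fy=6,interpolation=cv2.INTER_CUBIC)
cv2.imwrite('pics/c2.png',a)
i=s['image'][:,:,::-1]
cv2.imwrite('pics/c3.png',cv2.resize(i[215:285,440:510],None,fx=6,fy=6,interpolation=cv2.INTER_CUBIC))
for u,v in [(240,206),(300,180),(334,259),(275,285),(289,210),(259,227),(294,256),(285,264),(486,251),(464,252)]: print(u,v,dep(s,u,v).round(4))
E
```

```text
240 206 [0.6016 0.1531 0.0179]
300 180 [0.6473 0.0406 0.0175]
334 259 [ 0.4995 -0.0192  0.0164]
275 285 [0.454  0.0906 0.0187]
289 210 [0.5876 0.0582 0.0618]
259 227 [0.5589 0.1113 0.0636]
294 256 [0.5066 0.0547 0.0157]
285 264 [0.4926 0.0698 0.035 ]
486 251 [ 0.5086 -0.2737  0.0845]
464 252 [ 0.5075 -0.2504  0.0398]
```

View pics/c1.png

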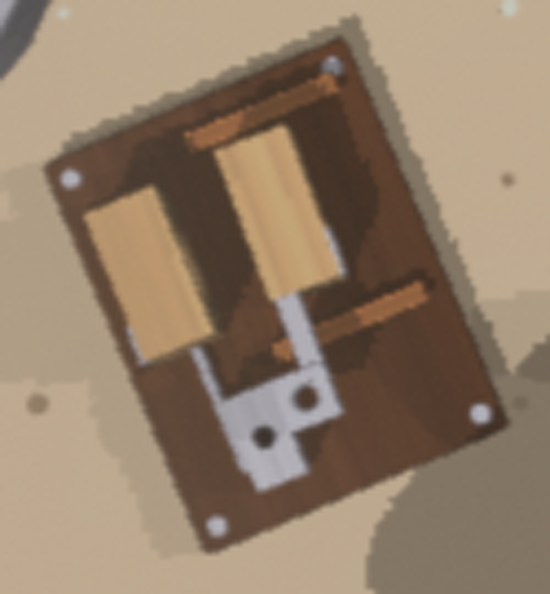

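View pics/c2.png

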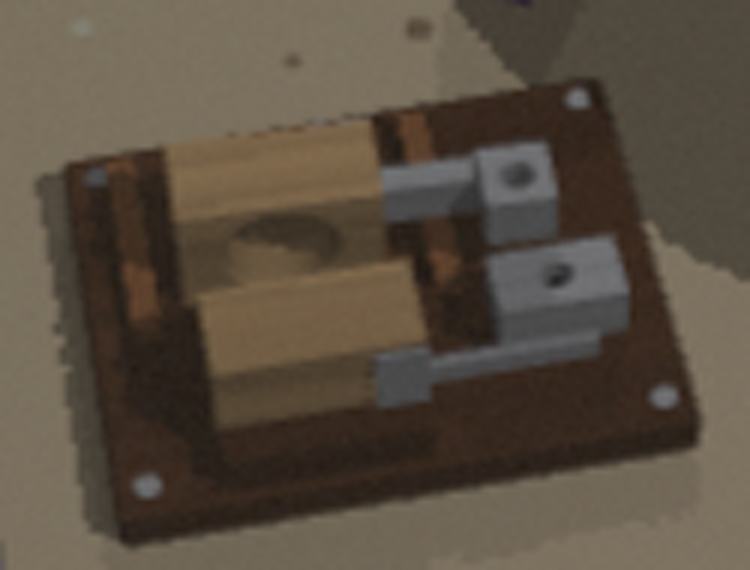

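View pics/c3.png

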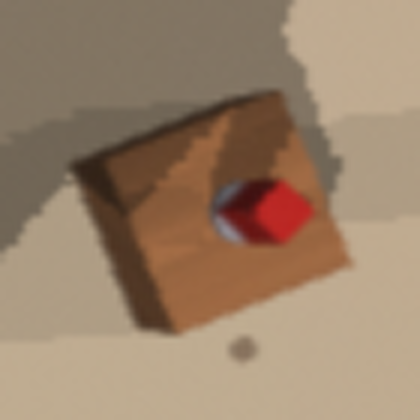

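```bash
python3 - <<'E'
from h import *
s=load('top0')
P=[]
for u,v in [(70,178),(332,66),(480,413),(217,525)]:
    p=onz(s,225+u/4.4-.5,165+v/4.4-.5,.018);P.append(p);print(p.round(4))
P=np.array(P)[:,:2]; x=(P[1]-P[2])+(P[0]-P[3]); yaw=np.arctan2(x[1],x[0]); print('yaw',np.degrees(yaw), np.linalg.norm(P[0]-P[1]),np.linalg.norm(P[1]-P[2]))
c=P.mean(0); R=np.array([[np.cos(yaw),-np.sin(yaw)],[np.sin(yaw),np.cos(yaw)]])
o=c-R@[-.024,-.025]; print('origin',o)
for n,(u,v),z in [('upper',(305,398),.064),('lower',(264,435),.042),('b1',(216,150),.062),('b2',(285,126),.062),('b3',(340,272),.062),('b4',(276,300),.062),('f1',(86,212),.062),('f2',(152,186),.062),('f3',(213,336),.062)]:
    p=onz(s,225+u/4.4-.5,165+v/4.4-.5,z); print(n,p.round(4),(R.T@(p[:2]-o)).round(4))
s=load('side0')
for n,(u,v),z in [('upper',(518,172),.064),('lower',(558,272),.042)]:
    p=onz(s,250+u/6-.5,255+v/6-.5,z); print(n,p.round(4),(R.T@(p[:2]-o)).round(4))
s=load('top0'); m=cv2.inRange(cv2.cvtColor(s['image'],cv2.COLOR_RGB2HSV),(0,150,100),(6,255,255)); n,l,st,ce=cv2.connectedComponentsWithStats(m); print(st,ce)
E
```

```text
[0.6035 0.1523 0.018 ]
[0.6481 0.0407 0.018 ]
[ 0.5008 -0.0184  0.018 ]
[0.4561 0.0928 0.018 ]
yaw 21.915908187064122 0.12026355128923003 0.15875316729167244
origin [0.56505015 0.09900885]
upper [0.5087 0.0512 0.064 ] [-0.0701 -0.0234]
lower [0.4939 0.0699 0.042 ] [-0.0768 -0.0004]
b1 [0.6083 0.0849 0.062 ] [ 0.0349 -0.0292]
b2 [0.6173 0.0572 0.062 ] [ 0.0328 -0.0583]
b3 [0.5585 0.0364 0.062 ] [-0.0295 -0.0557]
b4 [0.5479 0.0621 0.062 ] [-0.0297 -0.0279]
f1 [0.5848 0.1374 0.062 ] [0.0326 0.0283]
f2 [0.5946 0.1108 0.062 ] [ 0.0318 -0.0001]
f3 [0.5341 0.0875 0.062 ] [-0.033   0.0009]
upper [0.5089 0.0494 0.064 ] [-0.0706 -0.0251]
lower [0.4932 0.0684 0.042 ] [-0.0781 -0.0015]
[[     0      0    640    480 307110]
 [   478    245     14     11     90]] [[319.4513855  239.49672756]
 [485.38888889 250.66666667]]
```

```bash
cat >> h.py <<'E'
from scipy.spatial.transform import Rotation as Ro
def down(a): # tool x down, jaw axis z along world yaw a(deg)
    a=np.radians(a); x=np.array([0,0,-1.]); z=np.array([np.cos(a),np.sin(a),0]); return np.stack([x,np.cross(z,x),z],1)
def plan(p,a,n=None,st=None):
    st=st or manip.sense(); R0=Ro.from_quat(st['tool_rot']).as_matrix(); d=(np.array(p)-st['tcp_pos'])
    rv=np.degrees((Ro.from_matrix(R0.T@down(a))).as_rotvec())
    print('tool shift mm',(R0.T@d*1000).round(1),'rotvec',rv.round(2),'| final-frame shift',(down(a).T@d*1000).round(1))
def state():
    s=manip.sense(); R=Ro.from_quat(s['tool_rot']).as_matrix()
    print('t',round(s['t'],2),'tcp',s['tcp_pos'].round(4),'jawyaw',np.degrees(np.arctan2(R[1,2],R[0,2])).round(2),'tilt',np.degrees(np.arccos(-R[2,0])).round(2),'F',s['force'].round(1),'M',s['ft_torque'].round(2),'gap',round(s['finger_gap'],3))
E
python3 - <<'E'
from h import *
state()
s=load('wrist0'); st=manip.sense(); R=Ro.from_quat(st['tool_rot']).as_matrix()
print(R.round(3)); C=-s['R'].T@s['t']; print('cam in tool',(R.T@(C-st['tcp_pos'])).round(4),'axis in tool',(R.T@s['R'][2]).round(3))
s=load('top0'); p=onz(s,485.4,250.7,.084); print(p)
E
```

```text
t 0.15 tcp [ 0.2351 -0.5785  0.1964] jawyaw -67.9 tilt 0.1 F [ 0.2  0.3 -0.6] M [ 0.01 -0.03 -0.01] gap 1.002
[[-0.     0.927  0.376]
 [ 0.002  0.376 -0.927]
 [-1.     0.    -0.002]]
cam in tool [-0.1759  0.086  -0.    ] axis in tool [ 0.945 -0.327 -0.   ]
[ 0.50913849 -0.27288901  0.084     ]
```

>>> move_arm(deltas=[85,0,35,-32,0,0,0,85,0,35,-32,0,0,0,85,0,35,-32,0,0,0,85,0,35,-32,0,0,0,85,0,35,-32,0,0,0,85,0,35,-32,0,0,0,85,0,35,-32,0,0,0,85,0,35,-32,0,0,0,85,0,35,-32,0,0,0,85,0,35,-32,0,0,0], force=60)

```text
t: 1.15
tcp_pos: [0.4395, -0.149, 0.1972]
tool_rot: [0.395, 0.586, -0.395, 0.587]
force: [0.2, 0.3, -0.6]
finger_gap: 0.996
```

>>> move_arm(deltas=[85,0,34,-33,0,0,0,85,0,34,-33,0,0,0,85,0,34,-33,0,0,0,85,0,34,-33,0,0,0,85,0,34,-33,0,0,0,85,0,0,0,-8.2,0,0,85,0,0,0,-8.2,0,0,85,0,0,0,-8.2,0,0,85,0,0,0,-8.2,0,0,85,0,0,0,-8.2,0,0])

```text
t: 2.15
tcp_pos: [0.5342, 0.0662, 0.1969]
tool_rot: [0.162, 0.688, -0.162, 0.688]
force: [0.8, 0.4, -0.7]
finger_gap: 0.995
```

>>> move_arm(deltas=[50,0,0,0,-8.2,0,0,50,0,0,0,-8.2,0,0,50,0,0,0,-8.2,0,0,50,0,0,0,-8.2,0,0,50,0,0,0,-8.2,0,0,50,0,0,0,-8.0,0,0,50,0,0,0,0,0,0,50,0,0,0,0,0,0])

```text
t: 2.95
tcp_pos: [0.5343, 0.066, 0.197]
tool_rot: [-0.135, 0.694, 0.135, 0.694]
force: [-0.2, -0.0, -0.3]
finger_gap: 0.587
```

```bash
python3 - <<'E'
from h import *
state(); s=snap('wrist','w1'); state()
E
```

```text
t 2.95 tcp [0.5343 0.066  0.197 ] jawyaw 21.94 tilt 0.03 F [-0.2 -0.  -0.3] M [-0.04  0.03 -0.01] gap 0.587
t 3.0 tcp [0.5344 0.066  0.1971] jawyaw 21.96 tilt 0.02 F [ 0.6 -1.6 -0.2] M [ 0.01  0.01 -0.02] gap 0.585
```

View pics/w1.png

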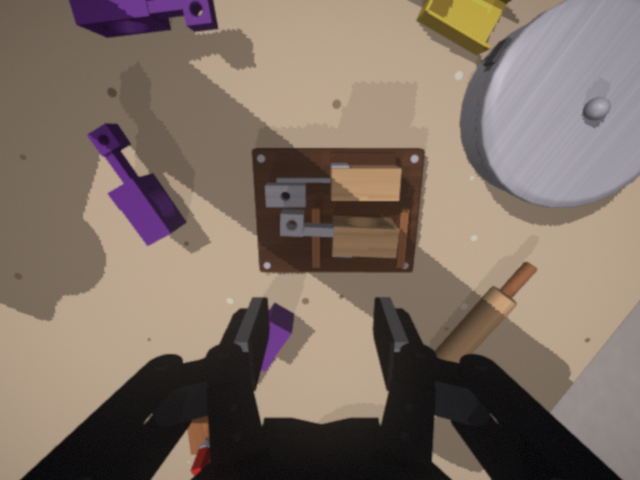

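The wrist view shows the press, with screws at (261,158), (414,158), (404,266) and (266,265). The lower bore is at about (285,196) and the upper bore at (292,225).

```bash
python3 - <<'E'
from h import *
s=load('w1');i=s['image'][:,:,::-1]
cv2.imwrite('pics/c4.png',cv2.resize(i[145:277,248:428],None,fx=4.4,fy=4.4,interpolation=cv2.INTER_CUBIC))
E
```

```text
(no output)
```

View pics/c4.png

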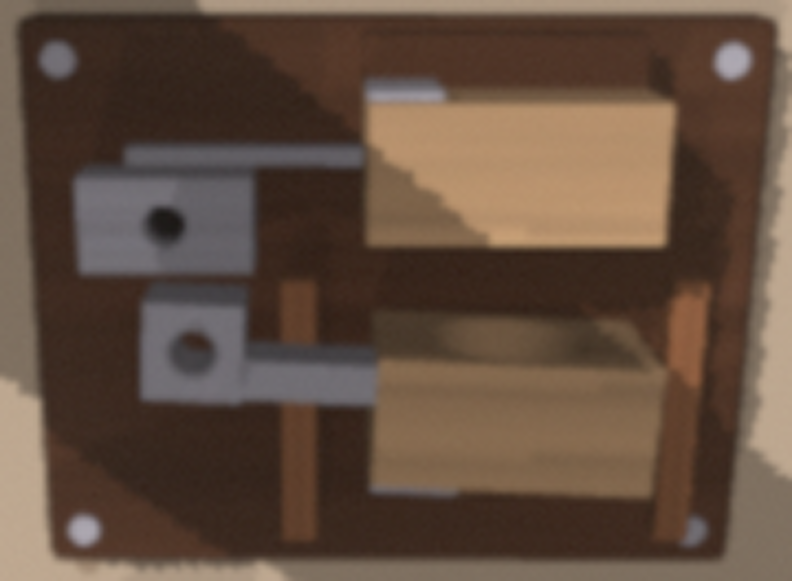

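```bash
python3 - <<'E'
from h import *
s=load('w1')
g=lambda u,v,z: onz(s,248+u/4.4-.5,145+v/4.4-.5,z)
P=np.array([g(58,60,.018),g(733,61,.018),g(691,530,.018),g(84,530,.018)])[:,:2]
x=(P[1]-P[0])+(P[2]-P[3]); yaw=np.arctan2(x[1],x[0]); R=np.array([[np.cos(yaw),-np.sin(yaw)],[np.sin(yaw),np.cos(yaw)]])
o=P.mean(0)-R@[-.024,-.025]; print(P.round(4),'yaw',np.degrees(yaw),'o',o.round(4))
for n,(u,v),z in [('upper',(193,352),.064),('lower',(165,224),.042),('b top bl',(370,490),.062),('b top br',(652,496),.062),('b top fr',(664,370),.062),('b top fl',(377,366),.062),('f br',(668,246),.062),('f bl',(365,246),.062),('f fl',(365,100),.062),('f fr',(674,100),.062),('knu fl',(143,300),.064),('knu fr',(247,302),.064),('knu br',(244,404),.064),('knu bl',(139,401),.064),('low tl',(75,177),.042),('low tr',(254,177),.042),('low br',(255,274),.042),('low bl',(78,274),.042)]:
    p=g(u,v,z); print(n,(R.T@(p[:2]-o)*1000).round(1))
# height check two views
t=load('top0')
def tri(r1,r2):
    (a,d),(b,e)=r1,r2; A=np.stack([d,-e],1); k=np.linalg.lstsq(A,b-a,rcond=None)[0]; return (a+d*k[0]+b+e*k[1])/2, np.linalg.norm(a+d*k[0]-b-e*k[1])
for n,a,b in [('upper',(193,352),(305,398)),('lower',(165,224),(264,435)),('b fl',(377,366),(216+0,150)),('bl',(370,490),(340,272))]:
    print(n,tri(ray(s,248+a[0]/4.4-.5,145+a[1]/4.4-.5),ray(t,225+b[0]/4.4-.5,165+b[1]/4.4-.5)))
E
```

```text
[[ 0.4581  0.0932]
 [ 0.6055  0.1525]
 [ 0.6502  0.0415]
 [ 0.5027 -0.018 ]] yaw 21.922071863296292 o [0.5671 0.0994]
upper [-69.4 -23.3]
lower [-77.    0.7]
b top bl [-30.3 -56.4]
b top br [ 33.9 -57.8]
b top fr [ 34.4 -27.9]
b top fl [-29.1 -27. ]
f br [33.1 -0.1]
f bl [-32.   -0.1]
f fl [-32.3  30.7]
f fr [32.  30.7]
knu fl [-79.9 -11.6]
knu fr [-57.4 -12. ]
knu br [-58.5 -35.2]
knu bl [-81.7 -34.5]
low tl [-96.9  11.4]
low tr [-56.6  11.4]
low br [-56.6 -10.9]
low bl [-97.4 -10.9]
upper (array([0.5100431 , 0.05137229, 0.06236976]), np.float64(0.002665426197937347))
lower (array([0.49456313, 0.07037065, 0.03755631]), np.float64(0.0014426494945798496))
b fl (array([0.57273505, 0.07682867, 0.11032753]), np.float64(0.05877265504128368))
bl (array([0.55898984, 0.03643204, 0.06421812]), np.float64(0.0013188620722873038))
```

```bash
cat >> h.py <<'E'
O=np.array([.5668,.0993]); YAW=21.92
def RP():
    a=np.radians(YAW); return np.array([[np.cos(a),-np.sin(a)],[np.sin(a),np.cos(a)]])
def topress(p): return np.r_[(RP().T@(np.array(p)[:2]-O))*1000,p[2]*1000]
def pw(x,y,z): return np.r_[O+RP()@np.array([x,y])/1000,z/1000]
E
python3 - <<'E'
from h import *
state();print(topress(manip.sense()['tcp_pos']).round(1)); plan(pw(3,-90,60),YAW)
E
```

```text
t 3.0 tcp [0.5344 0.066  0.1971] jawyaw 21.96 tilt 0.02 F [ 0.6 -1.6 -0.2] M [ 0.01  0.01 -0.02] gap 0.585
[-42.5 -18.8 197.1]
tool shift mm [137.  -71.3  45.5] rotvec [ 0.04 -0.02 -0.01] | final-frame shift [137.1 -71.2  45.5]
```

>>> move_arm(deltas=[30,0,-36,23,0,0,0,30,0,-36,22.5,0,0,0,30,40,0,0,0,0,0,30,45,0,0,0,0,0,30,40,0,0,0,0,0,30,25,0,0,0,0,0,30,14,0,0,0,0,0,30,0,5,0,0,0,0,30,0,0,0,0,0,0])

```text
t: 3.9
tcp_pos: [0.6022, 0.0216, 0.0339]
tool_rot: [-0.136, 0.694, 0.136, 0.694]
force: [-1.4, -0.4, 1.3]
finger_gap: 0.352
```

```bash
python3 - <<'E'
from h import *
state();print(topress(manip.sense()['tcp_pos']).round(1)); snap('side','s2');s=snap('wrist','w2')
i=cv2.imread('pics/s2.png');cv2.imwrite('pics/c5.png',cv2.resize(i[230:350,240:390],None,fx=5,fy=5,interpolation=cv2.INTER_CUBIC))
E
```

```text
t 3.9 tcp [0.6022 0.0216 0.0339] jawyaw 22.11 tilt 0.05 F [-1.4 -0.4  1.3] M [-0.   -0.08 -0.06] gap 0.352
[  3.8 -85.3  33.9]
```

View pics/c5.png

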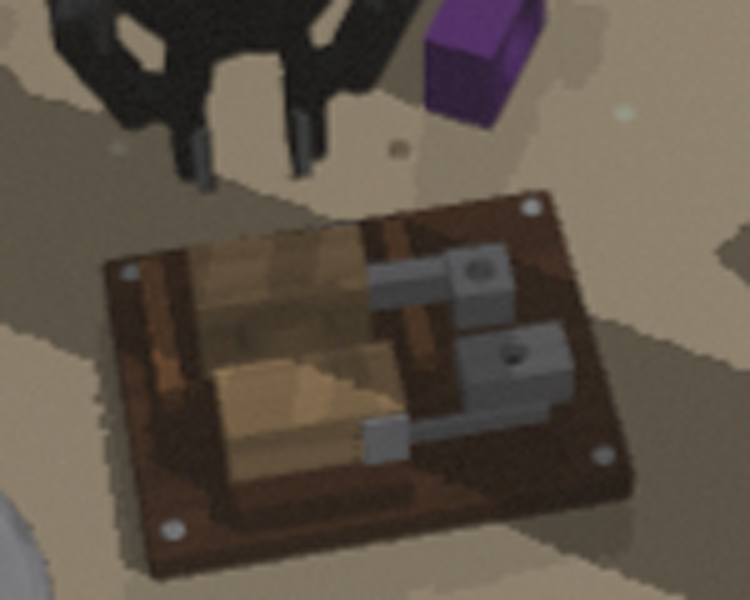

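View pics/w2.png

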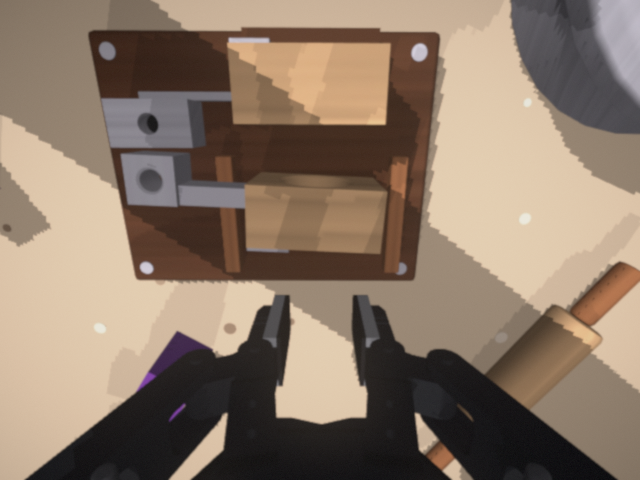

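```bash
python3 - <<'E'
from h import *
s=load('s2');w=load('w2');p=manip.sense()['tcp_pos']
u=proj(s,p);print(u,((u[0]-240)*5,(u[1]-230)*5),proj(w,p), [proj(s,pw(32,y,z)) for y,z in [(-85,34),(-95,18)]])
E
```

```text
(np.float64(290.0477097952845), np.float64(274.4439992303134)) (np.float64(250.23854897642252), np.float64(222.21999615156705)) (np.float64(318.1462249295695), np.float64(281.0717243962148)) [(np.float64(276.12317722926036), np.float64(277.4727542813475)), (np.float64(276.0370323070673), np.float64(278.7199108331956))]
```

>>> move_arm(deltas=[30,10,0,0,0,0,0,30,0,4,0,0,0,0,30,0,4,0,0,0,0,30,0,4,0,0,0,0,30,0,3,0,0,0,0,30,0,3,0,0,0,0,30,0,2,0,0,0,0,30,0,2,0,0,0,0])

```text
t: 4.8
tcp_pos: [0.594, 0.0414, 0.0235]
tool_rot: [-0.136, 0.694, 0.135, 0.694]
force: [0.5, -0.1, 0.5]
finger_gap: 0.353
```

```bash
cat >> h.py <<'E'
def ps():
    s=manip.sense(); state(); print('press',topress(s['tcp_pos']).round(1),'Fp',(RP().T@s['force'][:2]).round(1),s['force'][2].round(1))
E
python3 - <<'E'
from h import *
ps(); s=snap('wrist','w3')
E
```

```text
t 4.8 tcp [0.594  0.0414 0.0235] jawyaw 22.11 tilt 0.06 F [ 0.5 -0.1  0.5] M [-0.06 -0.13 -0.  ] gap 0.353
press [  3.6 -63.9  23.5] Fp [ 0.4 -0.3] 0.5
```

View pics/w3.png

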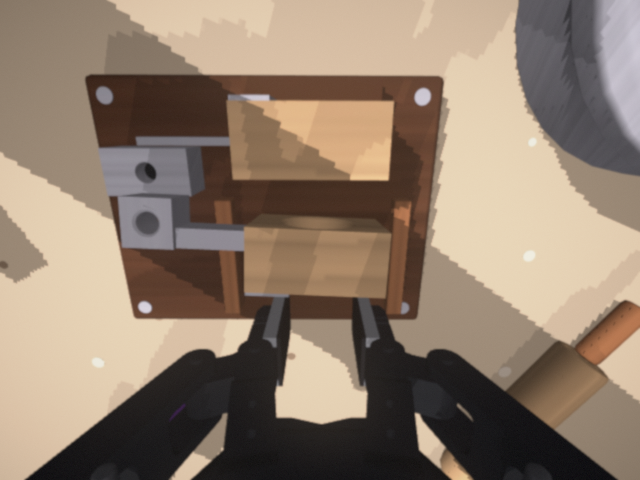

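The fingertips are just behind the loose half's back edge (row 297) and between the guides. I'll go on gently.

>>> move_arm(deltas=[30,0,2,0,0,0,0,30,0,2,0,0,0,0,30,0,2,0,0,0,0,30,0,2,0,0,0,0,30,0,2,0,0,0,0])

```text
t: 5.35
tcp_pos: [0.5926, 0.0495, 0.0247]
tool_rot: [-0.137, 0.692, 0.135, 0.696]
force: [3.0, -6.5, 9.2]
finger_gap: 0.353
```

```bash
python3 - <<'E'
from h import *
ps(); s=snap('wrist','w4')
E
```

```text
t 5.35 tcp [0.5926 0.0495 0.0247] jawyaw 22.16 tilt 0.35 F [ 3.  -6.5  9.2] M [-0.99 -0.46  0.05] gap 0.353
press [  5.3 -55.8  24.7] Fp [ 0.4 -7.1] 9.2
```

View pics/w4.png

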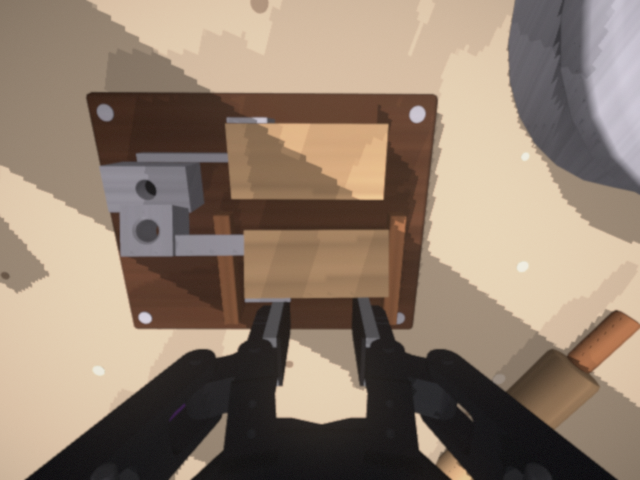

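Pushing this high is tipping the half: Fz is up to 9 N and its mating face is no longer in view. I'll back off and look.

>>> move_arm(deltas=[30,0,-3,0,0,0,0,30,0,-5,0,0,0,0,30,0,-8,0,0,0,0,30,0,-8,0,0,0,0,30,0,0,0,0,0,0])

```text
t: 5.9
tcp_pos: [0.5987, 0.0275, 0.0227]
tool_rot: [-0.135, 0.694, 0.135, 0.694]
force: [0.5, -0.1, -0.1]
finger_gap: 0.352
```

```bash
python3 - <<'E'
from h import *
ps(); s=snap('wrist','w5'); snap('side','s5')
i=cv2.imread('pics/s5.png');cv2.imwrite('pics/c6.png',cv2.resize(i[230:350,240:390],None,fx=5,fy=5,interpolation=cv2.INTER_CUBIC))
E
```

```text
t 5.9 tcp [0.5987 0.0275 0.0227] jawyaw 22.03 tilt 0.06 F [ 0.5 -0.1 -0.1] M [-0.01 -0.03  0.  ] gap 0.352
press [  2.8 -78.6  22.7] Fp [ 0.4 -0.3] -0.1
```

View pics/w5.png

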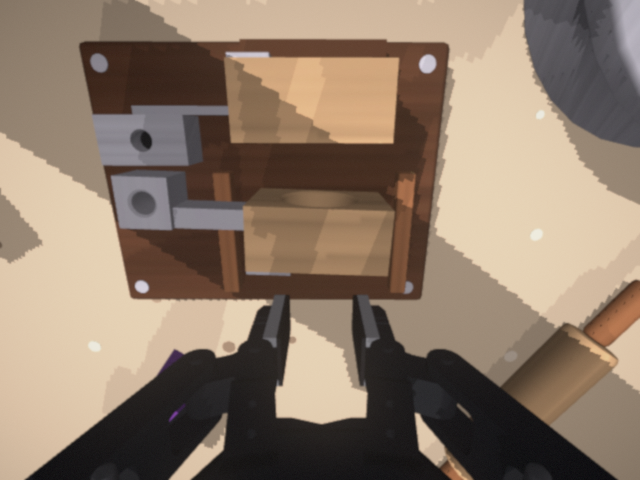

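View pics/c6.png

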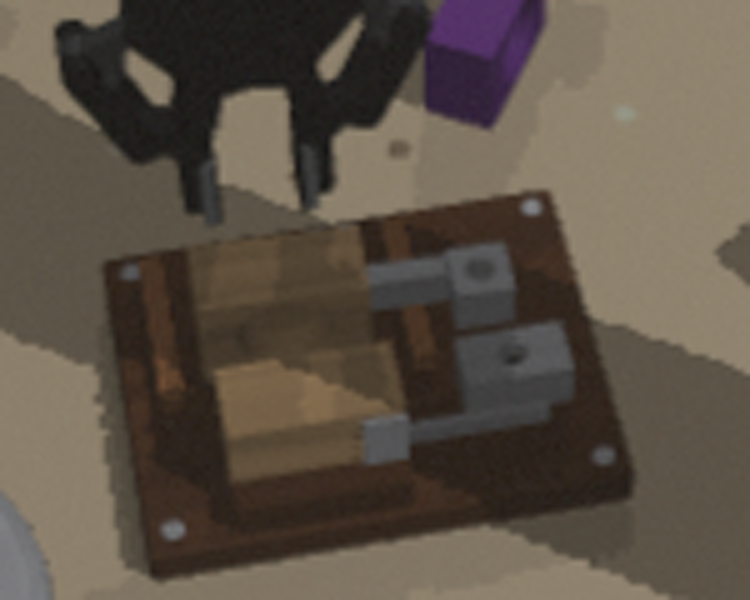

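The half has settled back flat and has not moved. I'll grip it across its ends instead, behind the steel arm and above the guides, and slide it while holding it.

>>> move_arm(deltas=[40,-40,0,0,0,0,0,85,-30,0,0,0,0,0,85,0,12,0,0,0,0,85,0,13.6,0,0,0,0,85,0,0,0,0,0,0,85,0,0,0,0,0,0], force=25)

```text
t: 6.6
tcp_pos: [0.5878, 0.053, 0.0919]
tool_rot: [-0.136, 0.695, 0.136, 0.693]
force: [0.3, 0.7, -0.5]
finger_gap: 0.997
```

```bash
python3 - <<'E'
from h import *
ps(); s=snap('wrist','w6')
E
```

```text
t 6.6 tcp [0.5878 0.053  0.0919] jawyaw 22.19 tilt 0.17 F [ 0.3  0.7 -0.5] M [ 0.04  0.02 -0.02] gap 0.997
press [  2.2 -50.8  91.9] Fp [0.6 0.5] -0.5
```

View pics/w6.png

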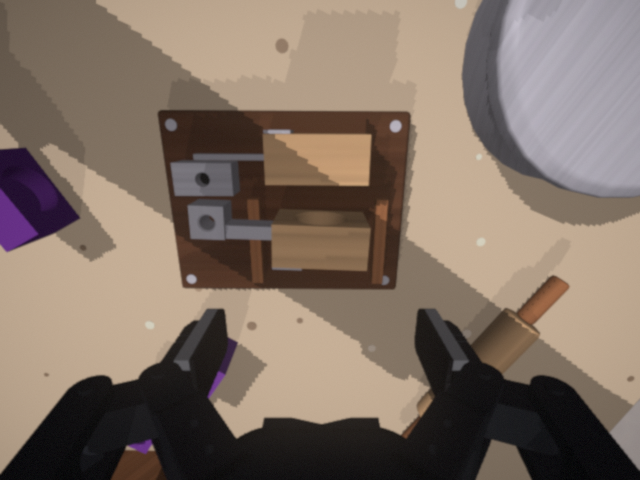

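>>> move_arm(deltas=[85,20,-2.5,0.5,0,0,0,85,20,0,0,0,0,0,85,15,0,0,0,0,0,85,5,0,0,0,0,0,85,0,0,0,0,0,0])

```text
t: 7.15
tcp_pos: [0.5898, 0.0498, 0.0319]
tool_rot: [-0.135, 0.695, 0.136, 0.693]
force: [-0.4, -0.1, -0.4]
finger_gap: 0.996
```

```bash
python3 - <<'E'
from h import *
ps(); s=snap('wrist','w7')
E
```

```text
t 7.15 tcp [0.5898 0.0498 0.0319] jawyaw 22.08 tilt 0.15 F [-0.4 -0.1 -0.4] M [-0.01  0.    0.02] gap 0.996
press [  2.9 -54.5  31.9] Fp [-0.4  0.1] -0.4
```

View pics/w7.png

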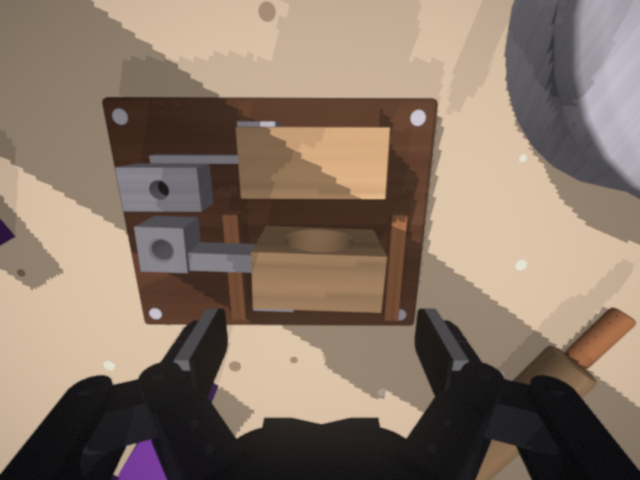

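```bash
python3 - <<'E'
from h import *
w=load('w7')
for y in (-65.5,-54.5,-43.5):
  for z in (32,45,60,80): print(y,z,np.round(proj(w,pw(2.9+42,y,z)),0))
for p in [(421,312),(430,330),(445,360),(215,312)]: print(p,topress(dep(w,*p)).round(1))
E
```

```text
-65.5 32 [389. 298.]
-65.5 45 [393. 309.]
-65.5 60 [399. 324.]
-65.5 80 [409. 348.]
-54.5 32 [390. 281.]
-54.5 45 [395. 291.]
-54.5 60 [401. 305.]
-54.5 80 [411. 328.]
-43.5 32 [391. 263.]
-43.5 45 [396. 273.]
-43.5 60 [403. 285.]
-43.5 80 [413. 306.]
(421, 312) [ 46.9 -43.7  84.9]
(430, 330) [ 47.5 -45.2  95.9]
(445, 360) [ 47.4 -45.7 113. ]
(215, 312) [-39.7 -44.   85. ]
```

```bash
python3 - <<'E'
from h import *
s=load('s5'); print('s5 tcp y -78.6 z22.7')
for cu,cv in [(210,222),(308,208),(203,170)]:
    u,v=240+cu/5-.5,230+cv/5-.5
    print(topress(dep(s,u,v)).round(1))
    o,d=ray(s,u,v); a=topress(o);b=topress(o+d); k=(-78.6-a[1])/(b[1]-a[1]); print(' on plane y=-78.6',(a+k*(b-a)).round(1))
s=snap('side','s7'); i=cv2.imread('pics/s7.png');cv2.imwrite('pics/c7.png',cv2.resize(i[200:350,220:400],None,fx=4.4,fy=4.4,interpolation=cv2.INTER_CUBIC))
E
```

```text
s5 tcp y -78.6 z22.7
[ 22.2 -65.6  65.6]
 on plane y=-78.6 [ 21.4 -78.6  49.8]
[-14.7 -64.8  65.5]
 on plane y=-78.6 [-16.3 -78.6  48.8]
[ 22.5 -68.1  92.7]
 on plane y=-78.6 [ 21.9 -78.6  80.4]
```

View pics/c7.png

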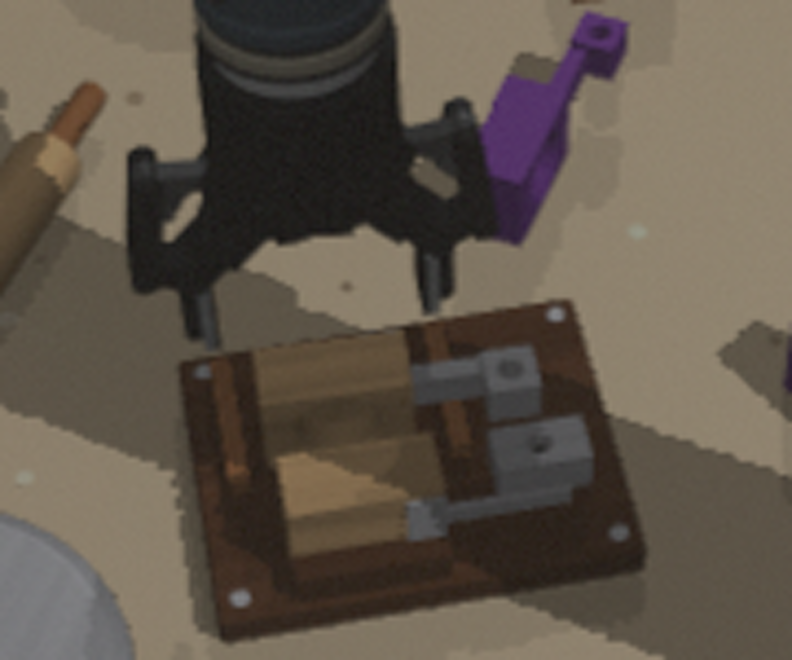

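```bash
python3 - <<'E'
from h import *
s=load('s7');w=load('w7')
def tri(r1,r2):
    (a,d),(b,e)=r1,r2; A=np.stack([d,-e],1); k=np.linalg.lstsq(A,b-a,rcond=None)[0]; return (a+d*k[0]+b+e*k[1])/2, np.linalg.norm(a+d*k[0]-b-e*k[1])
for a,b in [((212,345),(419,310)),((428,312),(223,310))]:
    sp=(220+a[0]/4.4-.5,200+a[1]/4.4-.5)
    X,e=tri(ray(s,*sp),ray(w,*b)); print(topress(X).round(1),e.round(4), topress(dep(s,*sp)).round(1))
# depth checks wrist block
for p in [(320,290),(310,170),(200,300)]: print(topress(dep(w,*p)).round(1))
# vertical profile of nearest pixels in the wrist depth: back-project all with y>-70 and x within 30..60,z>30
ys,xs=np.mgrid[0:480,0:640]; f=240/np.tan(np.radians(float(w['fovy'])/2)); Z=w['depth']
c=np.stack([(xs-w['cx'])/f*Z,(ys-w['cy'])/f*Z,Z],-1)-w['t']; X=c@w['R']; x=(X[...,:2]-O)@RP()*1000; z=X[...,2]*1000
m=(z>70)&(Z>0); 
for lo in range(70,150,5):
    k=m&(z>=lo)&(z<lo+5)&(x[...,0]>20); 
    if k.sum(): print(lo,k.sum(),'x',np.percentile(x[k][:,0],[2,98]).round(1),'y',np.percentile(x[k][:,1],[2,98]).round(1))
E
```

```text
[ 48.2 -46.5  81.4] 0.0033 [ 49.  -44.3  86.4]
[-40.9 -50.1  75.8] 0.0038 [-40.9 -43.9  85.7]
[  4.3 -45.2  62.3]
[-0.2 12.  60.8]
[-73.  -75.7  17.3]
75 43 x [47.  47.6] y [-63.6 -46.8]
80 216 x [46.9 53.5] y [-64.8 -43.2]
85 339 x [46.9 59.8] y [-64.4 -43. ]
90 406 x [46.8 60.1] y [-64.6 -43.1]
95 433 x [46.8 60.4] y [-64.5 -43.1]
100 485 x [46.9 60.3] y [-64.5 -43. ]
105 545 x [46.9 60.4] y [-64.4 -43. ]
110 459 x [46.8 59.2] y [-59.8 -43. ]
115 450 x [46.9 58.7] y [-55.1 -42.2]
120 700 x [47.5 74. ] y [-48.2 -40.6]
125 1732 x [43.9 77.2] y [-61.8 -40.8]
130 3774 x [44.4 76.9] y [-64.3 -41.3]
135 2179 x [35.5 77. ] y [-65.3 -37.3]
140 2457 x [21.3 76.5] y [-62.4 -36.9]
145 3041 x [20.8 75.8] y [-54.9 -36.8]
```

Both cameras agree that the real fingertips sit about 45–50 mm above the reported TCP, at z≈78 with TCP z=32. So the earlier push was only on the top edge. From here I'll trust the measured tips, going down in steps and checking each one.

>>> move_arm(deltas=[85,12,0,0,0,0,0,85,10,0,0,0,0,0,85,5,0,0,0,0,0,85,0,0,0,0,0,0])

```text
t: 7.65
tcp_pos: [0.5897, 0.0501, 0.0051]
tool_rot: [-0.135, 0.695, 0.136, 0.693]
force: [-0.0, 0.5, -0.1]
finger_gap: 0.997
```

```bash
cat >> h.py <<'E'
def cloud(w):
    ys,xs=np.mgrid[0:480,0:640]; f=240/np.tan(np.radians(float(w['fovy'])/2)); Z=w['depth']
    X=(np.stack([(xs-w['cx'])/f*Z,(ys-w['cy'])/f*Z,Z],-1)-w['t'])@w['R']
    return np.concatenate([(X[...,:2]-O)@RP()*1000,X[...,2:]*1000],-1), Z>0
def tips(w,tcp):
    c,ok=cloud(w); d=c-topress(tcp); im=w['image'].max(-1)
    for sg in (1,-1):
        m=ok&(np.abs(d[...,1])<13)&(sg*d[...,0]>5)&(sg*d[...,0]<75)&(d[...,2]>5)&(d[...,2]<100)&(im<95)
        r=[]
        for lo in range(10,80,5):
            k=m&(d[...,2]>=lo)&(d[...,2]<lo+5)
            if k.sum()>5: r.append((lo,int(k.sum()),np.percentile(sg*c[k][:,0],[2]).round(0).tolist()))
        print(sg,r[:8])
E
python3 - <<'E'
from h import *
tips(load('w7'),np.array([.5898,.0498,.0319]))
ps(); s=snap('wrist','w8'); tips(s,manip.sense()['tcp_pos'])
snap('side','s8'); i=cv2.imread('pics/s8.png');cv2.imwrite('pics/c8.png',cv2.resize(i[200:350,220:400],None,fx=4.4,fy=4.4,interpolation=cv2.INTER_CUBIC))
E
```

```text
1 [(45, 80, [47.0]), (50, 265, [47.0]), (55, 365, [47.0]), (60, 406, [47.0]), (65, 440, [47.0]), (70, 516, [47.0]), (75, 532, [47.0])]
-1 [(45, 76, [38.0]), (50, 275, [37.0]), (55, 353, [37.0]), (60, 394, [37.0]), (65, 444, [37.0]), (70, 504, [37.0]), (75, 526, [37.0])]
t 7.65 tcp [0.5897 0.0501 0.0051] jawyaw 22.1 tilt 0.13 F [-0.   0.5 -0.1] M [0.02 0.   0.02] gap 0.997
press [  2.9 -54.1   5.1] Fp [0.2 0.5] -0.1
1 [(10, 737, [56.0]), (20, 6, [44.0]), (45, 125, [47.0]), (50, 283, [47.0]), (55, 349, [47.0]), (60, 404, [47.0]), (65, 462, [47.0]), (70, 520, [47.0])]
-1 [(10, 394, [42.0]), (15, 46, [42.0]), (20, 30, [42.0]), (45, 122, [38.0]), (50, 275, [38.0]), (55, 369, [38.0]), (60, 398, [37.0]), (65, 450, [38.0])]
```

View pics/c8.png

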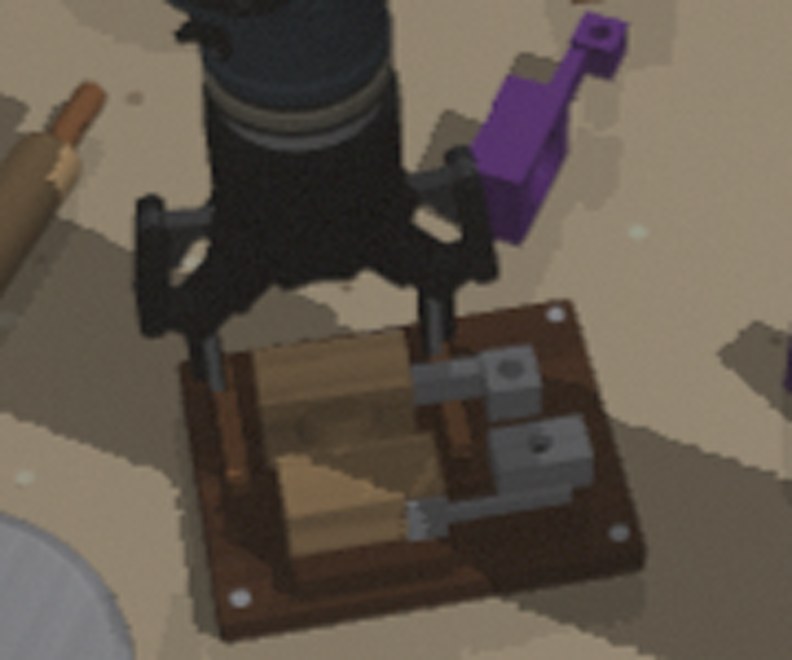

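View pics/w8.png

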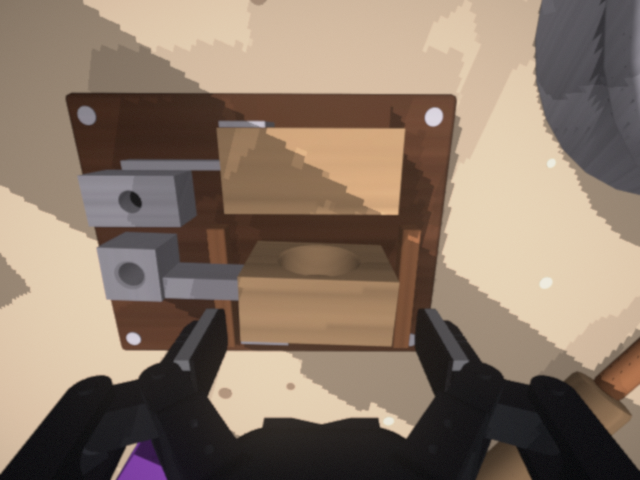

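>>> move_arm(deltas=[85,8,0,0,0,0,0,85,6,0,0,0,0,0,85,0,0,0,0,0,0,74,0,0,0,0,0,0,70,0,0,0,0,0,0])

```text
t: 8.25
tcp_pos: [0.5907, 0.05, -0.0077]
tool_rot: [-0.136, 0.694, 0.136, 0.694]
force: [0.5, 0.2, 0.0]
finger_gap: 0.82
```

```bash
python3 - <<'E'
from h import *
ps(); s=snap('wrist','w9'); tips(s,manip.sense()['tcp_pos'])
E
```

```text
t 8.25 tcp [ 0.5907  0.05   -0.0077] jawyaw 22.1 tilt 0.01 F [0.5 0.2 0. ] M [ 0.01  0.02 -0.02] gap 0.82
press [  3.8 -54.7  -7.7] Fp [0.5 0. ] 0.0
1 [(20, 359, [56.0]), (25, 318, [44.0]), (30, 17, [43.0]), (45, 93, [41.0]), (50, 286, [40.0]), (55, 330, [40.0]), (60, 384, [40.0]), (65, 415, [40.0])]
-1 [(20, 127, [55.0]), (25, 146, [55.0]), (45, 9, [39.0]), (50, 65, [38.0]), (55, 123, [33.0]), (60, 199, [29.0]), (65, 327, [29.0]), (70, 431, [29.0])]
```

View pics/w9.png

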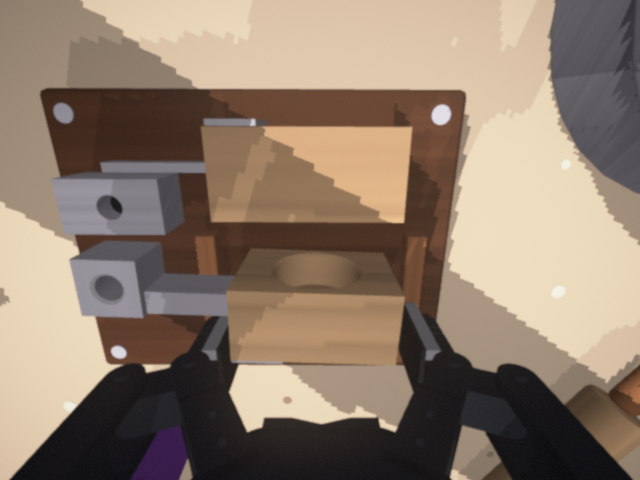

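>>> move_arm(deltas=[70,0,0,-3,0,0,0,60,0,0,0,0,0,0,60,0,0,0,0,0,0,60,0,0,0,0,0,0,60,0,0,0,0,0,0], force=30)

```text
t: 8.8
tcp_pos: [0.5876, 0.0488, -0.0073]
tool_rot: [-0.136, 0.694, 0.136, 0.694]
force: [-2.4, -1.7, 5.9]
finger_gap: 0.744
```

```bash
python3 - <<'E'
from h import *
ps(); s=snap('wrist','w10')
E
```

```text
t 8.8 tcp [ 0.5876  0.0488 -0.0073] jawyaw 22.11 tilt 0.02 F [-2.4 -1.7  5.9] M [-0.09  0.23 -0.04] gap 0.744
press [  0.4 -54.6  -7.3] Fp [-2.8 -0.7] 5.9
```

View pics/w10.png

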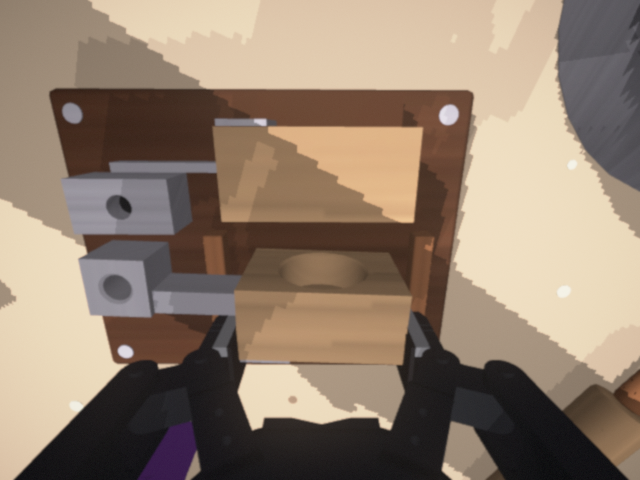

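Gripped: the opening is 63.5 mm, which matches the 64 mm block. Now I'll slide it, lifting slightly first to take the down-force off.

>>> move_arm(deltas=[60,-0.4,0,0,0,0,0,60,0,2,0,0,0,0,60,0,3,-1,0,0,0,60,0,3,-1,0,0,0,60,0,3,-1,0,0,0])

```text
t: 9.35
tcp_pos: [0.5819, 0.0581, -0.0072]
tool_rot: [-0.136, 0.693, 0.135, 0.695]
force: [1.8, -2.2, 1.6]
finger_gap: 0.746
```

```bash
python3 - <<'E'
from h import *
ps(); s=snap('wrist','w11')
E
```

```text
t 9.35 tcp [ 0.5819  0.0581 -0.0072] jawyaw 22.1 tilt 0.13 F [ 1.8 -2.2  1.6] M [-0.22 -0.24  0.08] gap 0.746
press [ -1.4 -43.8  -7.2] Fp [ 0.9 -2.7] 1.6
```

View pics/w11.png

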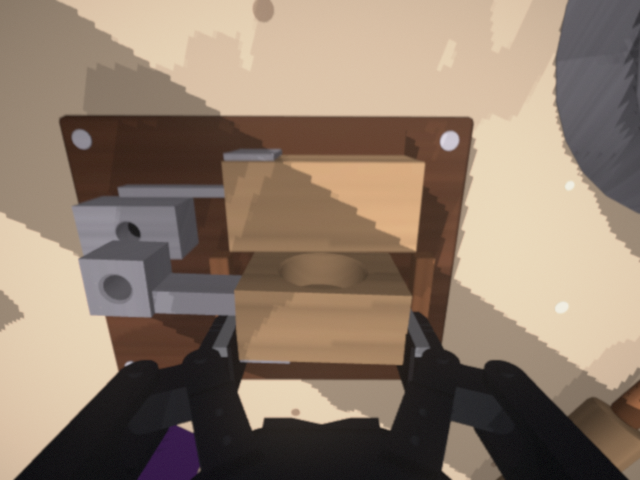

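```bash
cat >> h.py <<'E'
def bores(f,crop=(60,180,210,330)):
    s=load(f) if isinstance(f,str) else f
    x0,x1,y0,y1=crop; i=s['image'][y0:y1,x0:x1,::-1]; return cv2.resize(i,None,fx=5,fy=5,interpolation=cv2.INTER_CUBIC)
E
python3 - <<'E'
from h import *
s=load('w11');cv2.imwrite('pics/c9.png',cv2.resize(s['image'][110:390,55:480,::-1],None,fx=1.85,fy=1.85,interpolation=cv2.INTER_CUBIC))
q=lambda u,v,z: print((u,v),topress(onz(s,u,v,z/1000)).round(1))
q(81,139,18);q(450,140,18)
q(117,287,64);q(230,250,62);q(416,250,62);q(236,290,62);q(411,292,62);q(240,360,62);q(406,363,62)
E
```

```text
(81, 139) [-103.3   35.2   18. ]
(450, 140) [56.  35.4 18. ]
(117, 287) [-70.8 -12.4  64. ]
(230, 250) [-30.9   0.7  62. ]
(416, 250) [32.6  0.9 62. ]
(236, 290) [-30.  -14.4  62. ]
(411, 292) [ 32.4 -15.1  62. ]
(240, 360) [-30.9 -44.5  62. ]
(406, 363) [ 33.3 -45.8  62. ]
```

View pics/c9.png

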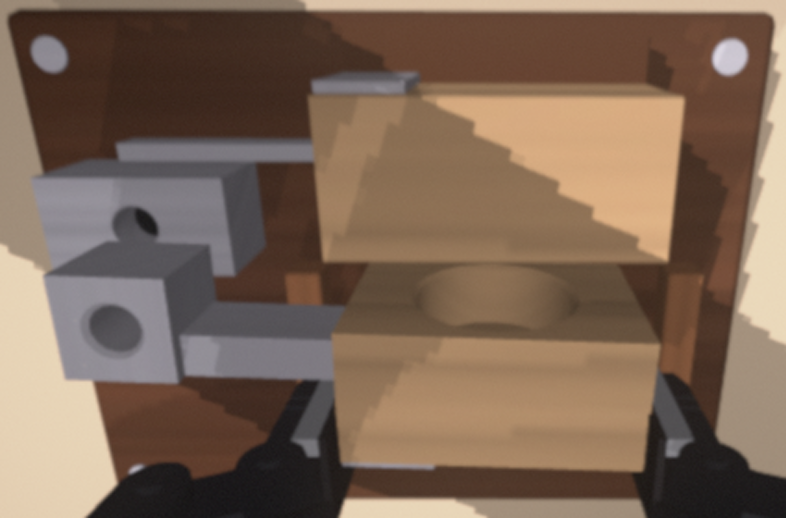

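>>> move_arm(deltas=[60,0,3,-1.5,-0.9,0,0,60,0,3,-1.5,0,0,0,60,0,3,-1.5,0,0,0,60,0,2,-1,0,0,0,60,0,1,0,0,0,0])

```text
t: 9.9
tcp_pos: [0.571, 0.0669, -0.0073]
tool_rot: [-0.141, 0.693, 0.141, 0.693]
force: [1.7, -2.6, 3.6]
finger_gap: 0.745
```

```bash
python3 - <<'E'
from h import *
ps(); s=snap('wrist','w12')
cv2.imwrite('pics/c10.png',cv2.resize(s['image'][110:390,55:480,::-1],None,fx=1.85,fy=1.85,interpolation=cv2.INTER_CUBIC))
E
```

```text
t 9.9 tcp [ 0.571   0.0669 -0.0073] jawyaw 23.02 tilt 0.02 F [ 1.7 -2.6  3.6] M [-0.37 -0.29 -0.04] gap 0.745
press [ -8.2 -31.6  -7.3] Fp [ 0.6 -3. ] 3.6
```

View pics/c10.png

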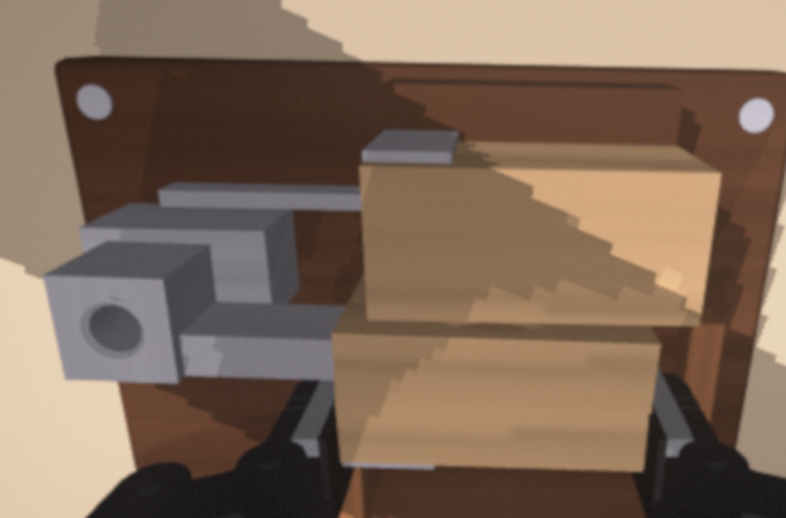

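```bash
python3 - <<'E'
from h import *
s=load('w12')
q=lambda u,v,z: print((u,v),topress(onz(s,55+u/1.85-.3,110+v/1.85-.3,z/1000)).round(1))
q(94,102,18);q(757,115,18)
q(115,328,64);q(368,320,62);q(698,326,62);q(334,331,62);q(658,343,62);q(342,464,62);q(643,470,62)
E
```

```text
(94, 102) [-103.1   34.9   18. ]
(757, 115) [56. 35. 18.]
(115, 328) [-78.1  -1.4  64. ]
(368, 320) [-30.8   0.2  62. ]
(698, 326) [32.3  0.2 62. ]
(334, 331) [-37.5  -2.3  62. ]
(658, 343) [25.1 -3.6 62. ]
(342, 464) [-37.8 -33.1  62. ]
(643, 470) [ 25.1 -33.4  62. ]
```

>>> move_arm(deltas=[60,0,0.5,1.4,-0.8,0,0,60,0,1,0,0,0,0,60,0,0.7,0,0,0,0,60,0,0,0,0,0,0])

```text
t: 10.35
tcp_pos: [0.5711, 0.0691, -0.0073]
tool_rot: [-0.146, 0.692, 0.146, 0.691]
force: [-0.3, -3.7, 5.1]
finger_gap: 0.748
```

```bash
python3 - <<'E'
from h import *
ps(); s=snap('wrist','w13')
cv2.imwrite('pics/c11.png',cv2.resize(s['image'][110:390,55:480,::-1],None,fx=1.85,fy=1.85,interpolation=cv2.INTER_CUBIC))
E
```

```text
t 10.35 tcp [ 0.5711  0.0691 -0.0073] jawyaw 23.82 tilt 0.07 F [-0.3 -3.7  5.1] M [-0.65 -0.01 -0.  ] gap 0.748
press [ -7.3 -29.6  -7.3] Fp [-1.7 -3.4] 5.1
```

View pics/c11.png

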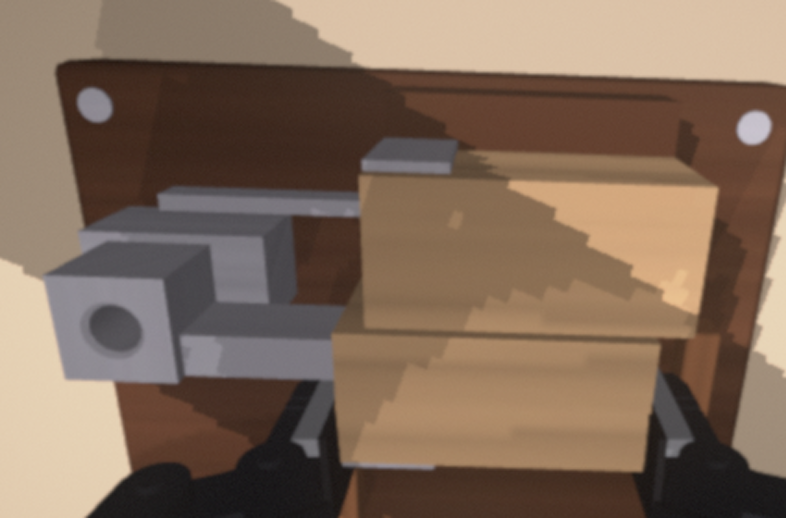

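>>> move_arm(deltas=[60,0,0.5,0.2,0,0,0,60,0,0.5,0,0,0,0,60,0,0,0,0,0,0])

```text
t: 10.7
tcp_pos: [0.571, 0.0702, -0.0073]
tool_rot: [-0.146, 0.692, 0.146, 0.692]
force: [-0.3, -4.0, 5.9]
finger_gap: 0.742
```

```bash
python3 - <<'E'
from h import *
ps()
E
```

```text
t 10.7 tcp [ 0.571   0.0702 -0.0073] jawyaw 23.82 tilt 0.05 F [-0.3 -4.   5.9] M [-0.55 -0.04 -0.01] gap 0.742
press [ -7.  -28.6  -7.3] Fp [-1.7 -3.6] 5.9
```

>>> move_arm(deltas=[60,0,0.5,0,0,0,0,60,0,0.4,0,0,0,0,60,0,0,0,0,0,0])

```text
t: 11.0
tcp_pos: [0.571, 0.0707, -0.0073]
tool_rot: [-0.146, 0.692, 0.146, 0.692]
force: [0.5, -5.4, 4.3]
finger_gap: 0.745
```

```bash
python3 - <<'E'
from h import *
ps(); s=snap('wrist','w14')
cv2.imwrite('pics/c12.png',cv2.resize(s['image'][110:390,55:480,::-1],None,fx=1.85,fy=1.85,interpolation=cv2.INTER_CUBIC))
E
```

```text
t 11.0 tcp [ 0.571   0.0707 -0.0073] jawyaw 23.85 tilt 0.05 F [ 0.5 -5.4  4.3] M [-0.8  -0.06  0.08] gap 0.745
press [ -6.8 -28.1  -7.3] Fp [-1.6 -5.2] 4.3
```

View pics/c12.png

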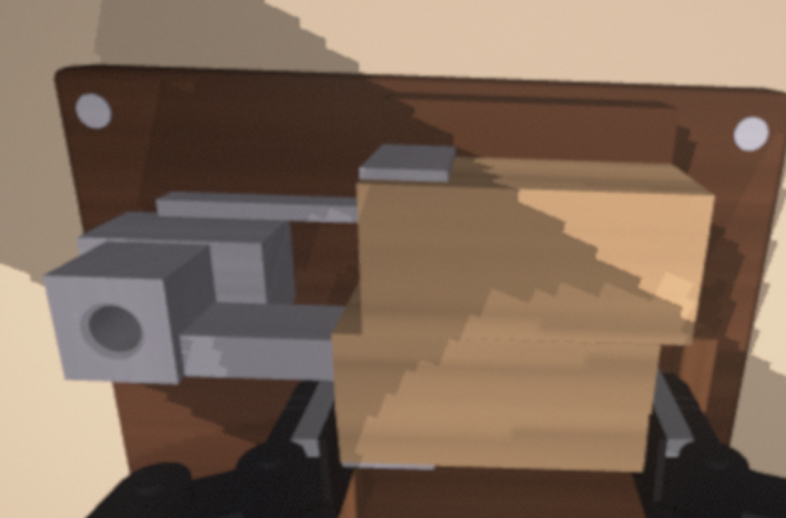

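```bash
python3 - <<'E'
from h import *
s=load('w14')
q=lambda u,v,z: print((u,v),topress(onz(s,55+u/1.85-.3,110+v/1.85-.3,z/1000)).round(1))
q(94,110,18);q(751,134,18);q(115,328,64);q(362,333,62);q(692,343,62);q(334,335,62);q(658,343,62)
print('lower right top edge'); q(265,245,42);q(80,238,42)
E
```

```text
(94, 110) [-102.9   35.1   18. ]
(751, 134) [55.8 34.8 18. ]
(115, 328) [-77.1   1.   64. ]
(362, 333) [-31.    0.5  62. ]
(692, 343) [32.7  0.6 62. ]
(334, 335) [-36.5  -0.1  62. ]
(658, 343) [26.1  0.4 62. ]
lower right top edge
(265, 245) [-55.7  10.7  42. ]
(80, 238) [-95.6  10.9  42. ]
```

>>> move_arm(deltas=[60,0,0,0.7,0,0,0,60,0,0,0,0,0,0,85,0,0,0,0,0,0,85,0,0,0,0,0,0,85,0,0,0,0,0,0,85,-15,0,0,0,0,0,85,-40,0,0,0,0,0,85,-45,0,0,0,0,0,85,-20,0,0,0,0,0,85,0,0,0,0,0,0])

```text
t: 12.05
tcp_pos: [0.5745, 0.0718, 0.1172]
tool_rot: [-0.147, 0.689, 0.145, 0.695]
force: [0.3, -0.2, -0.4]
finger_gap: 0.998
```

```bash
python3 - <<'E'
from h import *
ps(); s=snap('wrist','w15')
E
```

```text
t 12.05 tcp [0.5745 0.0718 0.1172] jawyaw 23.83 tilt 0.5 F [ 0.3 -0.2 -0.4] M [-0.02  0.02  0.04] gap 0.998
press [ -3.1 -28.4 117.2] Fp [ 0.2 -0.3] -0.4
```

View pics/w15.png

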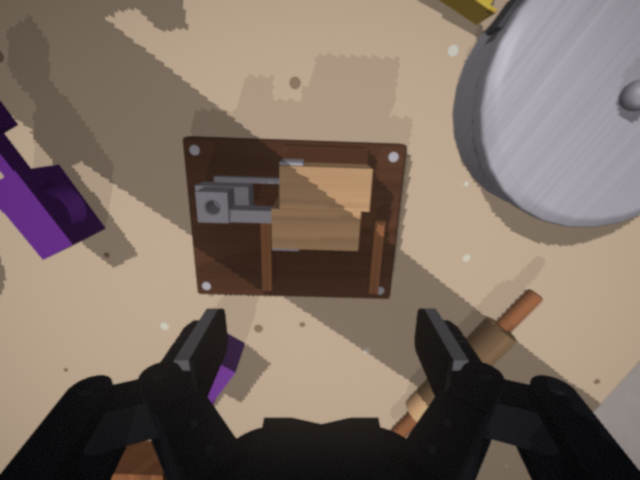

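```bash
python3 - <<'E'
from h import *
s=load('w15');cv2.imwrite('pics/c13.png',cv2.resize(s['image'][130:305,180:412,::-1],None,fx=3.4,fy=3.4,interpolation=cv2.INTER_CUBIC))
s=snap('top','t15');cv2.imwrite('pics/c14.png',cv2.resize(s['image'][165:300,225:350,::-1],None,fx=4.4,fy=4.4,interpolation=cv2.INTER_CUBIC))
E
```

```text
(no output)
```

View pics/c13.png

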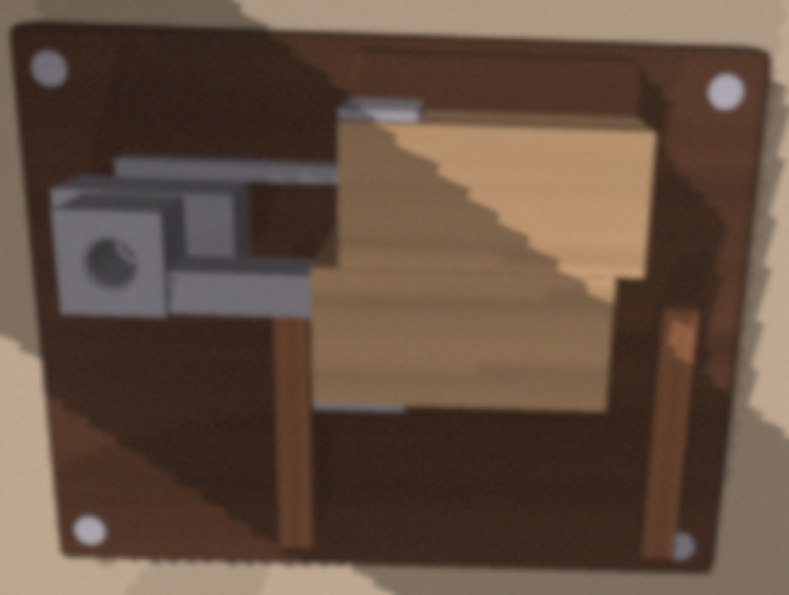

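```bash
python3 - <<'E'
from h import *
s=load('w15')
g=lambda u,v,z: onz(s,180+u/3.4-.35,130+v/3.4-.35,z)
P=np.array([g(49,68,.018),g(726,91,.018),g(683,545,.018),g(90,529,.018)])[:,:2]
x=(P[1]-P[0])+(P[2]-P[3]); yaw=np.arctan2(x[1],x[0]); R=np.array([[np.cos(yaw),-np.sin(yaw)],[np.sin(yaw),np.cos(yaw)]])
o=P.mean(0)-R@[-.024,-.025]; print('yaw',np.degrees(yaw),'o',o.round(4))
for n,(u,v),z in [('upper',(111,261),.064),('k tl',(54,207),.064),('k tr',(164,212),.064),('k br',(168,317),.064),('k bl',(61,313),.064),('low tl',(53,190),.042),('low tr',(237,188),.042),('b fl',(311,268),.062),('b bl',(313,403),.062),('b br',(606,411),.062),('b fr',(615,279),.062),('f br',(645,278),.062),('f bl',(337,265),.062)]:
    p=g(u,v,z); print(n,(R.T@(p[:2]-o)*1000).round(1), p[:2].round(4))
E
```

```text
yaw 21.910050740487332 o [0.567  0.0998]
upper [-78.1   0.3] [0.4944 0.0709]
k tl [-88.7  11.1] [0.4805 0.0769]
k tr [-66.6  10.8] [0.5011 0.0849]
k br [-67.1 -11.3] [0.509  0.0642]
k bl [-89.3 -11.2] [0.4883 0.0561]
low tl [-96.6  10.5] [0.4734 0.0735]
low tr [-56.1  12.3] [0.5103 0.0902]
b fl [-37.3  -0.4] [0.5325 0.0855]
b bl [-37.4 -30.3] [0.5436 0.0577]
b br [ 26.3 -30.2] [0.6027 0.0815]
b fr [26.1 -0.7] [0.5915 0.1089]
f br [32.4 -0.3] [0.5971 0.1116]
f bl [-31.9   0.4] [0.5372 0.0882]
```

View pics/c14.png

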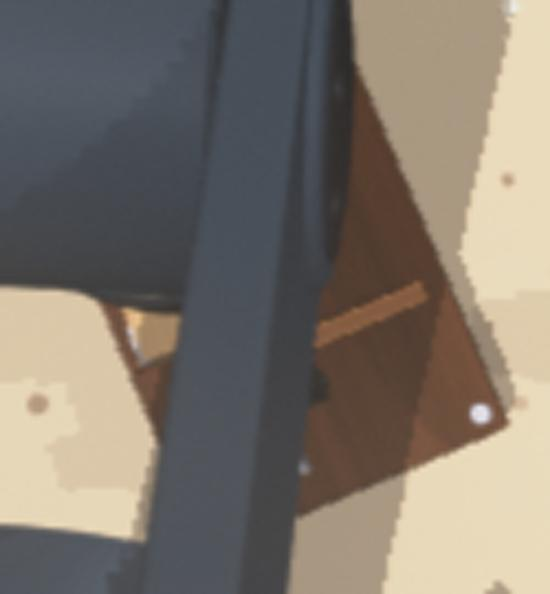

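>>> move_arm(deltas=[85,-13,-36,-25,0,0,0,85,-13,-36,-25,0,0,0,85,-13,-36,-25,0,0,0,85,-13,-36,-25,0,0,0,85,-13,-36,-25,0,0,0,85,-13,-36,-25,0,0,0,85,-13,-36,-25,0,0,0,85,-13,-37,-24,0,0,0,85,0,0,0,0,0,0,85,0,0,0,0,0,0], force=60)

```text
t: 13.15
tcp_pos: [0.5051, -0.2733, 0.2151]
tool_rot: [-0.144, 0.693, 0.146, 0.691]
force: [-0.7, -0.5, 0.5]
finger_gap: 0.992
```

```bash
python3 - <<'E'
from h import *
ps(); s=snap('wrist','w16'); s=snap('top','t16');cv2.imwrite('pics/c14.png',cv2.resize(s['image'][165:300,225:350,::-1],None,fx=4.4,fy=4.4,interpolation=cv2.INTER_CUBIC))
E
```

```text
t 13.15 tcp [ 0.5051 -0.2733  0.2151] jawyaw 23.66 tilt 0.2 F [-0.7 -0.5  0.5] M [-0.01 -0.02 -0.01] gap 0.992
press [-196.3 -322.6  215.1] Fp [-0.8 -0.2] 0.5
```

View pics/w16.png

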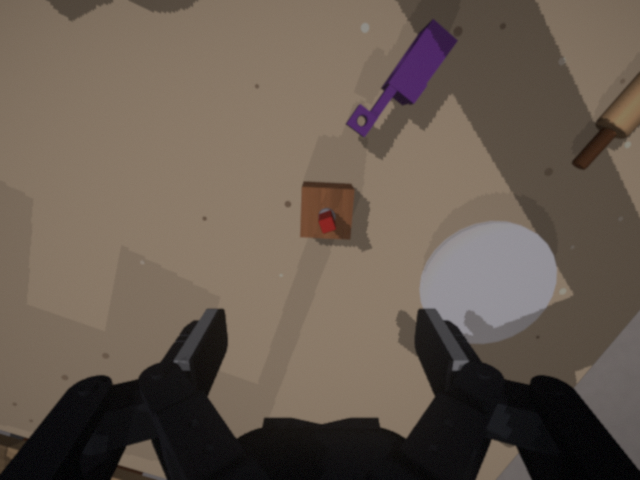

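View pics/c14.png

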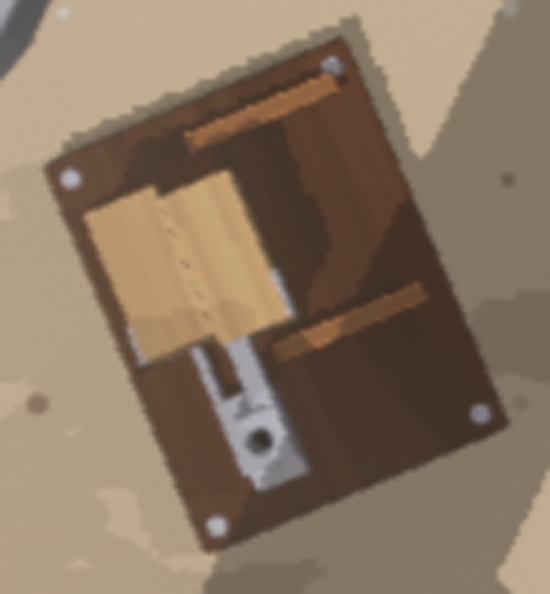

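```bash
python3 - <<'E'
from h import *
s=load('t16'); print('upper via top',topress(onz(s,225+261/4.4-.5,165+440/4.4-.5,.064)).round(1), onz(s,225+261/4.4-.5,165+440/4.4-.5,.064))
print('lower via top0',topress(onz(s,225+264/4.4-.5,165+435/4.4-.5,.042)).round(1))
w=load('w16'); cv2.imwrite('pics/c15.png',cv2.resize(w['image'][175:250,290:370,::-1],None,fx=8,fy=8,interpolation=cv2.INTER_CUBIC))
hsv=cv2.cvtColor(w['image'],cv2.COLOR_RGB2HSV); m=cv2.inRange(hsv,(0,150,60),(6,255,255)); print(cv2.connectedComponentsWithStats(m)[2:])
c,ok=cloud(w); k=(m>0)&(c[...,2]>80); print(k.sum(), c[k].mean(0))
E
```

```text
upper via top [-80.3  -0.4  64. ] [0.49245715 0.06894127 0.064     ]
lower via top0 [-78.6  -0.   42. ]
(array([[     0,      0,    640,    480, 306922],
       [   318,    211,     18,     23,    278]], dtype=int32), array([[319.49371176, 239.51541434],
       [326.44244604, 222.48201439]]))
210 [-189.00808699 -325.37383515   86.44025268]
```

View pics/c15.png

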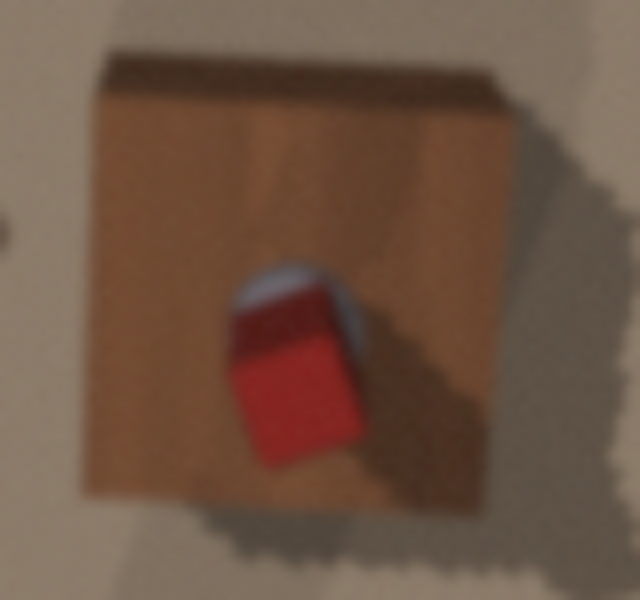

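```bash
python3 - <<'E'
from h import *
w=load('w16');t=load('t16')
P=np.array([onz(w,290+u/8-.45,175+v/8-.45,.086) for u,v in [(230,370),(330,330),(365,437),(273,468)]])
print(P.round(4), P.mean(0)); 
for i in range(4):
    d=P[(i+1)%4]-P[i]; print(np.degrees(np.arctan2(d[1],d[0])).round(1), np.linalg.norm(d[:2]).round(4))
hsv=cv2.cvtColor(t['image'],cv2.COLOR_RGB2HSV); cv2.imwrite('pics/c16.png',cv2.resize(t['image'][235:265,470:500,::-1],None,fx=18,fy=18,interpolation=cv2.INTER_CUBIC))
def tri(r1,r2):
    (a,d),(b,e)=r1,r2; A=np.stack([d,-e],1); k=np.linalg.lstsq(A,b-a,rcond=None)[0]; return (a+d*k[0]+b+e*k[1])/2, np.linalg.norm(a+d*k[0]-b-e*k[1])
pw_=(290+299/8-.45,175+401/8-.45)
print(tri(ray(w,*pw_),ray(t,440+285/6-.4,215+212/6-.4)))
# stand centre
S=np.array([onz(w,290+u/8-.45,175+v/8-.45,.040) for u,v in [(98,95),(515,112),(483,515),(84,495)]]);print('stand',S.mean(0))
E
```

```text
[[ 0.5042 -0.273   0.086 ]
 [ 0.513  -0.2638  0.086 ]
 [ 0.5223 -0.2741  0.086 ]
 [ 0.5138 -0.282   0.086 ]] [ 0.51331363 -0.27321881  0.086     ]
46.1 0.0128
-48.2 0.0138
-136.9 0.0116
136.6 0.0132
(array([ 0.51043938, -0.26781616,  0.10690033]), np.float64(0.0001771303034167661))
stand [ 0.51350135 -0.27327078  0.04      ]
```

View pics/c16.png

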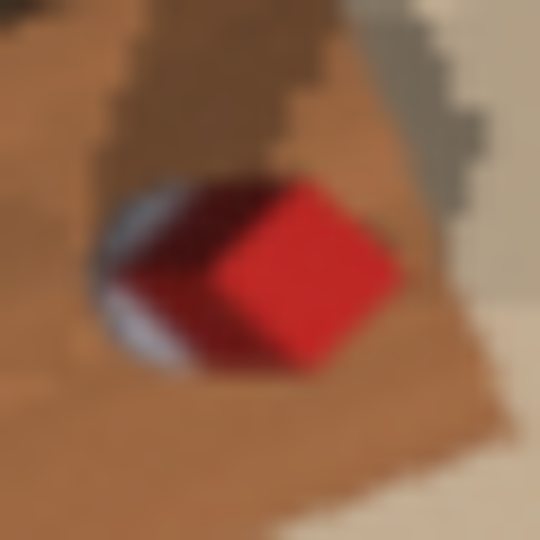

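```bash
python3 - <<'E'
from h import *
for f,tcp in [('w5',(.5987,.0275,.0227)),('w2',(.6022,.0216,.0339)),('w16',(.5051,-.2733,.2151)),('w1',(.5343,.066,.197))]:
    w=load(f);c,ok=cloud(w); p=topress(tcp); d=c-p; R=1
    im=w['image'].max(-1); m=ok&(im<90)&(np.linalg.norm(d[...,:2],axis=-1)<60)&(d[...,2]>25)&(d[...,2]<75)
    z=d[m][:,2]; h,e=np.histogram(z,bins=np.arange(25,76,3)); print(f,list(zip(e.astype(int),h)))
    k=m&(d[...,2]<60); 
E
```

```text
w5 [(np.int64(25), np.int64(26)), (np.int64(28), np.int64(1)), (np.int64(31), np.int64(0)), (np.int64(34), np.int64(23)), (np.int64(37), np.int64(126)), (np.int64(40), np.int64(188)), (np.int64(43), np.int64(222)), (np.int64(46), np.int64(253)), (np.int64(49), np.int64(255)), (np.int64(52), np.int64(309)), (np.int64(55), np.int64(294)), (np.int64(58), np.int64(320)), (np.int64(61), np.int64(346)), (np.int64(64), np.int64(321)), (np.int64(67), np.int64(257)), (np.int64(70), np.int64(587))]
w2 [(np.int64(25), np.int64(1)), (np.int64(28), np.int64(0)), (np.int64(31), np.int64(0)), (np.int64(34), np.int64(5)), (np.int64(37), np.int64(66)), (np.int64(40), np.int64(156)), (np.int64(43), np.int64(222)), (np.int64(46), np.int64(241)), (np.int64(49), np.int64(274)), (np.int64(52), np.int64(278)), (np.int64(55), np.int64(303)), (np.int64(58), np.int64(306)), (np.int64(61), np.int64(352)), (np.int64(64), np.int64(350)), (np.int64(67), np.int64(251)), (np.int64(70), np.int64(587))]
w16 [(np.int64(25), np.int64(0)), (np.int64(28), np.int64(0)), (np.int64(31), np.int64(0)), (np.int64(34), np.int64
[... 162 characters left out ...]
64(52), np.int64(360)), (np.int64(55), np.int64(423)), (np.int64(58), np.int64(457)), (np.int64(61), np.int64(490)), (np.int64(64), np.int64(526)), (np.int64(67), np.int64(535)), (np.int64(70), np.int64(603))]
w1 [(np.int64(25), np.int64(0)), (np.int64(28), np.int64(0)), (np.int64(31), np.int64(0)), (np.int64(34), np.int64(5)), (np.int64(37), np.int64(66)), (np.int64(40), np.int64(157)), (np.int64(43), np.int64(234)), (np.int64(46), np.int64(294)), (np.int64(49), np.int64(313)), (np.int64(52), np.int64(335)), (np.int64(55), np.int64(363)), (np.int64(58), np.int64(362)), (np.int64(61), np.int64(398)), (np.int64(64), np.int64(424)), (np.int64(67), np.int64(406)), (np.int64(70), np.int64(356))]
```

```bash
python3 - <<'E'
from h import *
plan((.5122,-.2743,.09),45)
E
```

```text
tool shift mm [124.9  -6.1   5.4] rotvec [-21.17  -0.04  -0.26] | final-frame shift [124.9  -7.1   2.8]
```

>>> move_arm(deltas=[60,0,0,0,-7.1,0,-0.1,50,0,0,0,-7.1,0,-0.1,50,0,0,0,-7,0,0,50,40,-7,3,0,0,0,50,40,0,0,0,0,0,50,30,0,0,0,0,0,50,15,0,0,0,0,0,50,0,0,0,0,0,0])

```text
t: 14.05
tcp_pos: [0.5115, -0.2725, 0.0882]
tool_rot: [-0.27, 0.654, 0.273, 0.652]
force: [-0.2, 0.2, 0.1]
finger_gap: 0.585
```

```bash
python3 - <<'E'
from h import *
state(); w=snap('wrist','w17'); state()
hsv=cv2.cvtColor(w['image'],cv2.COLOR_RGB2HSV); m=cv2.inRange(hsv,(0,150,40),(6,255,255)); print(cv2.connectedComponentsWithStats(m)[2])
cv2.imwrite('pics/c17.png',cv2.resize(w['image'][150:400,220:440,::-1],None,fx=2.4,fy=2.4,interpolation=cv2.INTER_CUBIC))
E
```

```text
t 14.05 tcp [ 0.5115 -0.2725  0.0882] jawyaw 45.14 tilt 0.32 F [-0.2  0.2  0.1] M [-0.07  0.02  0.02] gap 0.585
t 14.1 tcp [ 0.5127 -0.2737  0.0899] jawyaw 45.13 tilt 0.11 F [-0.2 -0.2 -0.2] M [0.03 0.01 0.06] gap 0.587
[[     0      0    640    480 306391]
 [   307    256     24     37    809]]
```

View pics/c17.png

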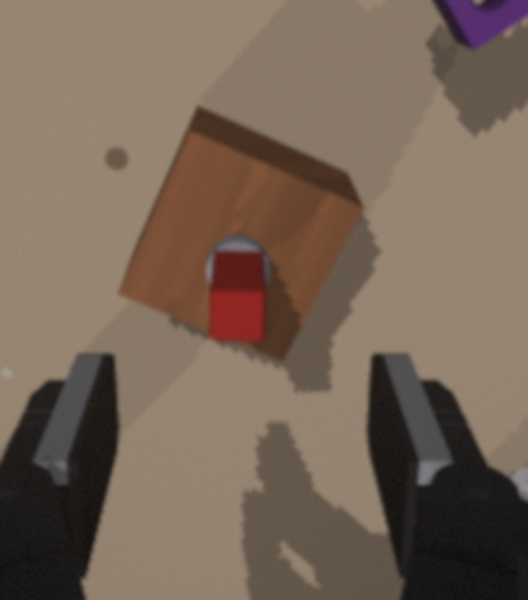

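```bash
python3 - <<'E'
from h import *
w=load('w17'); p=onz(w,220+237/2.4-.3,150+315/2.4-.3,.086); print(p)
st=manip.sense(); print('pin rel TCP in tool',(down(45.1).T@(p-st['tcp_pos'])*1000).round(1))
c,ok=cloud(w); W=np.concatenate([(c[...,:2]/1000)@RP().T+O,c[...,2:]/1000],-1); d=(W-st['tcp_pos'])@down(45.1)*1000
m=ok&(w['image'].max(-1)<110)&(d[...,0]<-38)&(d[...,0]>-58)&(abs(d[...,1])<15)
for sg in(1,-1):
    k=m&(sg*d[...,2]>5)&(sg*d[...,2]<50); print(sg,k.sum(),np.percentile(d[k][:,2],[3,97]).round(1),np.percentile(d[k][:,1],[3,97]).round(1))
E
```

```text
[ 0.51314692 -0.27382278  0.086     ]
pin rel TCP in tool [ 3.9 -0.4  0.3]
1 993 [26.5 39.4] [-8.4 12.1]
-1 978 [-36.3 -23.3] [-8.5 12. ]
```

>>> move_arm(deltas=[50,20,-1,-1.3,0,0,0,50,20,0,0,0,0,0,50,16,0,0,0,0,0,50,6.5,0,0,0,0,0,50,0,0,0,0,0,0,30,0,0,0,0,0,0])

```text
t: 14.7
tcp_pos: [0.5143, -0.2784, 0.0302]
tool_rot: [-0.273, 0.653, 0.269, 0.654]
force: [0.2, 0.1, -0.9]
finger_gap: 0.428
```

```bash
python3 - <<'E'
from h import *
state(); w=snap('wrist','w18')
cv2.imwrite('pics/c18.png',cv2.resize(w['image'][150:400,220:440,::-1],None,fx=2.4,fy=2.4,interpolation=cv2.INTER_CUBIC))
s=snap('side','s18');cv2.imwrite('pics/c19.png',cv2.resize(s['image'][110:220,310:420,::-1],None,fx=5,fy=5,interpolation=cv2.INTER_CUBIC))
E
```

```text
t 14.7 tcp [ 0.5143 -0.2784  0.0302] jawyaw 45.04 tilt 0.31 F [ 0.2  0.1 -0.9] M [-0.03 -0.05 -0.01] gap 0.428
```

View pics/c18.png

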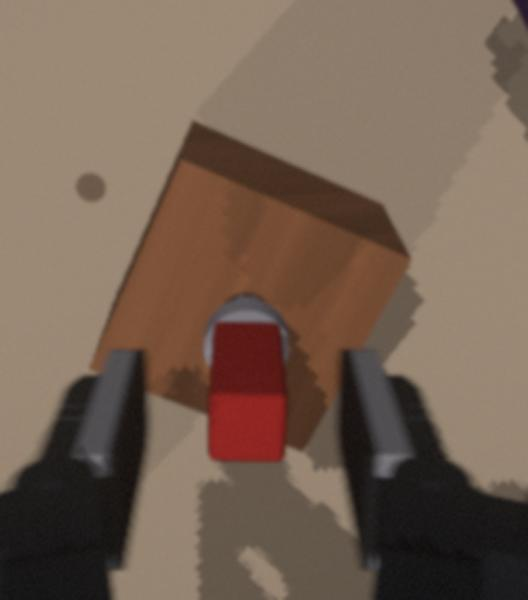

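View pics/c19.png

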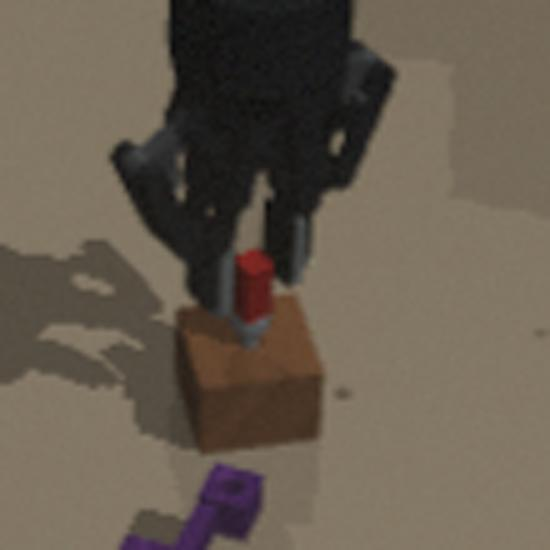

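>>> move_arm(deltas=[30,0,0,0,0,0,0,30,0,0,0,0,0,0])

```text
t: 15.0
tcp_pos: [0.5137, -0.2784, 0.0298]
tool_rot: [-0.272, 0.653, 0.269, 0.654]
force: [0.9, -0.4, 0.7]
finger_gap: 0.351
```

```bash
python3 - <<'E'
from h import *
state(); st=manip.sense(); w=snap('wrist','w19')
i=w['image'][150:400,220:440,::-1]
cv2.imwrite('pics/c18.png',cv2.resize(i,None,fx=2.4,fy=2.4,interpolation=cv2.INTER_CUBIC))
print((down(45).T@(np.array([.5131,-.2738,.086])-st['tcp_pos'])*1000).round(1))
E
```

```text
t 15.0 tcp [ 0.5137 -0.2784  0.0298] jawyaw 45.0 tilt 0.26 F [ 0.9 -0.4  0.7] M [ 0.06 -0.05  0.03] gap 0.351
[-56.2   3.7   2.8]
```

View pics/c18.png

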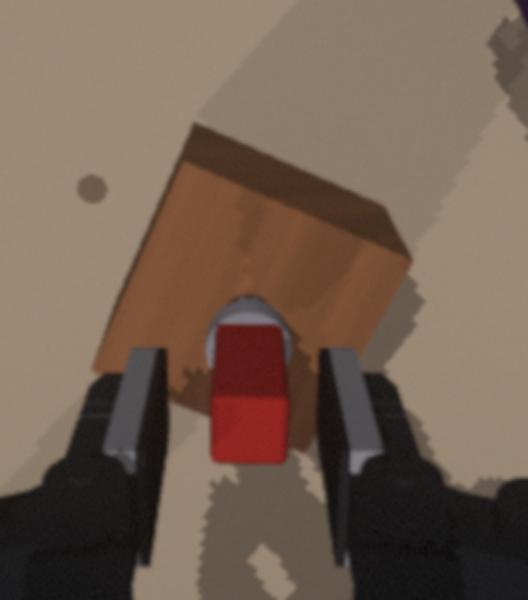

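>>> move_arm(deltas=[30,2.5,2.5,1.2,0,0,0.2,30,0,0,0,0,0,0,10,0,0,0,0,0,0,10,0,0,0,0,0,0,10,0,0,0,0,0,0,10,0,0,0,0,0,0], force=70)

```text
t: 15.65
tcp_pos: [0.5125, -0.2755, 0.0267]
tool_rot: [-0.271, 0.654, 0.271, 0.653]
force: [-0.2, -0.2, 0.5]
finger_gap: 0.147
```

```bash
python3 - <<'E'
from h import *
state(); w=snap('wrist','w20')
i=w['image'][150:400,220:440,::-1]
cv2.imwrite('pics/c18.png',cv2.resize(i,None,fx=2.4,fy=2.4,interpolation=cv2.INTER_CUBIC))
s=snap('side','s20');cv2.imwrite('pics/c19.png',cv2.resize(s['image'][110:220,310:420,::-1],None,fx=5,fy=5,interpolation=cv2.INTER_CUBIC))
E
```

```text
t 15.65 tcp [ 0.5125 -0.2755  0.0267] jawyaw 45.0 tilt 0.05 F [-0.2 -0.2  0.5] M [0.06 0.01 0.04] gap 0.147
```

View pics/c18.png

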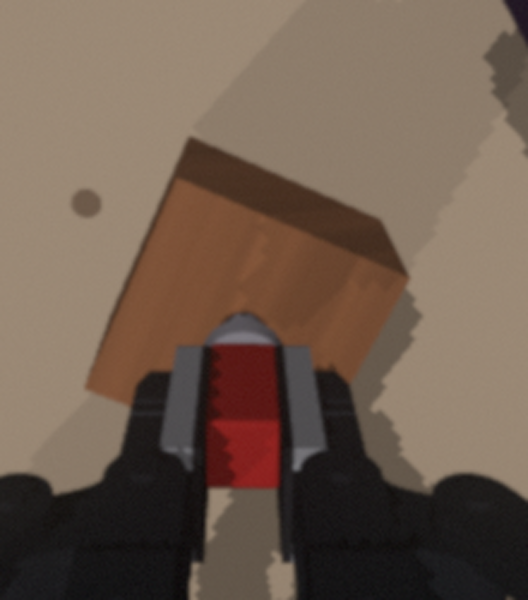

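View pics/c19.png

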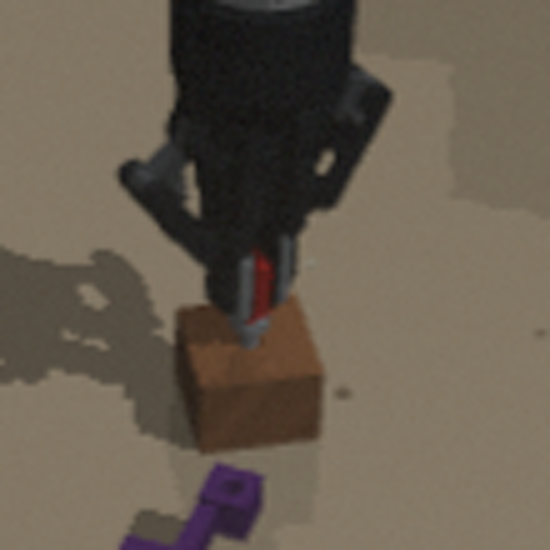

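Gripped: the opening is about 13–14 mm and the flats are square to the pads. Lifting straight up.

>>> move_arm(deltas=[10,-5,0,0,0,0,0,10,-15,0,0,0,0,0,10,-20,0,0,0,0,0,10,-30,0,0,0,0,0,10,-35,0,0,0,0,0,10,0,0,0,7.7,0,0,10,0,0,0,7.7,0,0,10,0,0,0,7.7,0,0,10,0,0,0,0,0,0])

```text
t: 16.65
tcp_pos: [0.5125, -0.2755, 0.132]
tool_rot: [-0.135, 0.694, 0.134, 0.694]
force: [-0.3, 0.6, 0.2]
finger_gap: 0.148
```

```bash
python3 - <<'E'
from h import *
state(); w=snap('wrist','w21');s=snap('side','s21');plan(pw(-77.5,0,130),21.92)
E
```

```text
t 16.65 tcp [ 0.5125 -0.2755  0.132 ] jawyaw 21.92 tilt 0.05 F [-0.3  0.6  0.2] M [-0.02 -0.03 -0.06] gap 0.148
tool shift mm [  1.5 327.1 113.6] rotvec [ 0.14 -0.05  0.01] | final-frame shift [  1.7 327.4 112.8]
```

View pics/w21.png

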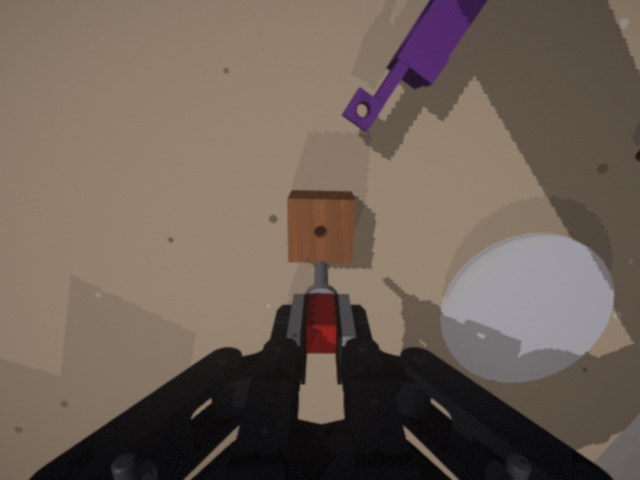

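View pics/s21.png

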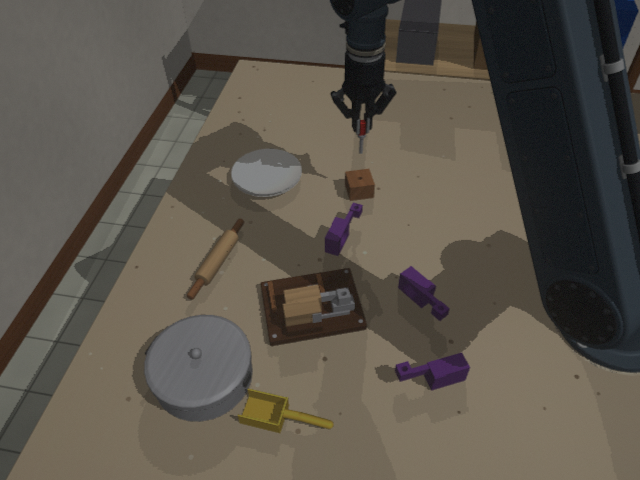

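```bash
python3 - <<'E'
from h import *
w=load('w21'); cv2.imwrite('pics/c21.png',cv2.resize(w['image'][215:315,280:360,::-1],None,fx=6,fy=6,interpolation=cv2.INTER_CUBIC))
E
```

```text
(no output)
```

View pics/c21.png

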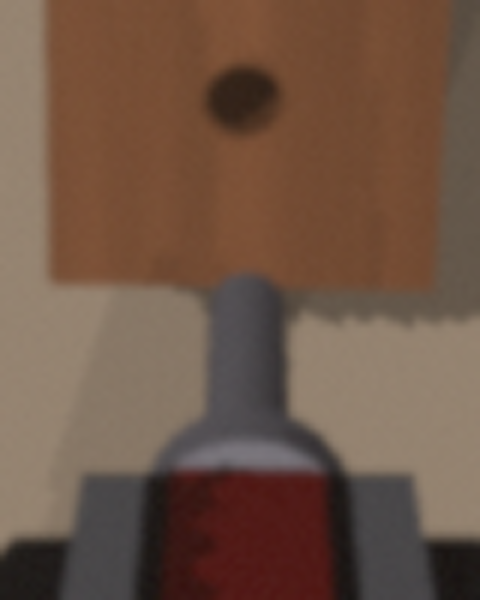

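```bash
python3 - <<'E'
from h import *
w=load('w21'); tcp=np.array([.5125,-.2755,.132]); D=down(21.92)
a=onz(w,320.6,260.1,.111); print('rim',(D.T@(a-tcp)*1000).round(2))
h=onz(w,280+243/6-.4,215+98/6-.4,.04); print('hole',h,'rel tcp at grasp (45)',(down(45).T@(h-tcp)*1000).round(2))
# shank axis near collar: z of collar top = foot+50
b=onz(w,280+248/6-.4,215+425/6-.4,.111+.044); print('collar front edge at z',(D.T@(b-tcp)*1000).round(2))
E
```

```text
rim [21.    4.18  1.64]
hole [ 0.51293406 -0.27350885  0.04      ] rel tcp at grasp (45) [92.    1.1   1.71]
collar front edge at z [-23.     8.23   1.86]
```

>>> move_arm(deltas=[10,0,30,10,0,0,0,10,0,40,14,0,0,0,10,0,45,15,0,0,0,10,0,45,15,0,0,0,10,0,45,15,0,0,0,10,0,45,15,0,0,0,10,0,37,13,0,0,0,10,0,25,9,0,0,0,10,0,15,5,0,0,0,10,0,0,0,0,0,0])

```text
t: 17.75
tcp_pos: [0.493, 0.0712, 0.1315]
tool_rot: [-0.136, 0.694, 0.136, 0.693]
force: [0.1, -0.2, -0.8]
finger_gap: 0.15
```

>>> move_arm(deltas=[10,10,0,0,0,0,0,10,8,0,0,0,0,0,10,0,0,0,0,0,0])

```text
t: 18.05
tcp_pos: [0.4925, 0.0683, 0.1119]
tool_rot: [-0.134, 0.696, 0.134, 0.693]
force: [-0.2, -0.6, -0.5]
finger_gap: 0.147
```

```bash
python3 - <<'E'
from h import *
ps(); w=snap('wrist','w22'); ps()
cv2.imwrite('pics/c22.png',cv2.resize(w['image'][130:380,190:460,::-1],None,fx=2.4,fy=2.4,interpolation=cv2.INTER_CUBIC))
E
```

```text
t 18.05 tcp [0.4925 0.0683 0.1119] jawyaw 21.83 tilt 0.23 F [-0.2 -0.6 -0.5] M [-0.06  0.04 -0.04] gap 0.147
press [-80.5  -1.1 111.9] Fp [-0.4 -0.5] -0.5
t 18.1 tcp [0.4929 0.0683 0.1124] jawyaw 21.82 tilt 0.18 F [ 0.1  0.1 -0.1] M [-0.01 -0.02  0.  ] gap 0.146
press [-80.1  -1.2 112.4] Fp [0.1 0.1] -0.1
```

View pics/c22.png

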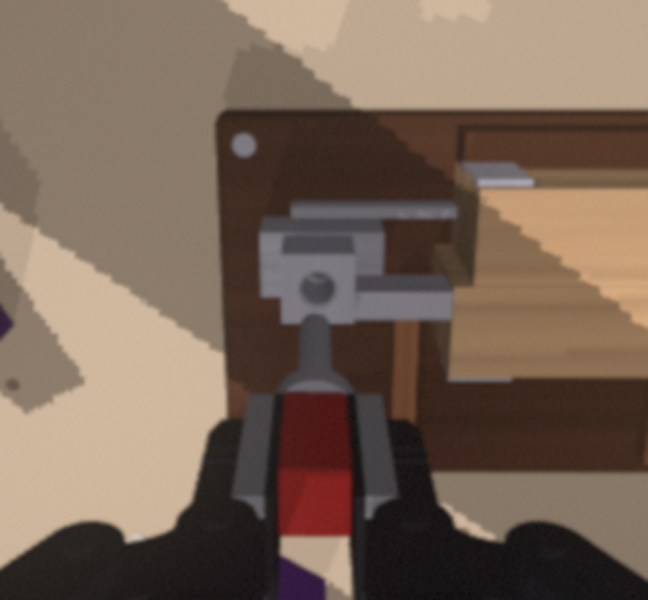

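```bash
cat >> h.py <<'E'
def rel(w,tcp,bore,rim,D=down(21.9),fz=20.7):
    b=onz(w,*bore,.064); r=onz(w,*rim,tcp[2]-fz/1000)
    b,r=(D.T@(b-tcp)*1000),(D.T@(r-tcp)*1000); print('bore',b.round(2),'rim',r.round(2),'move pin by y,z:',(b-r)[1]+3.6,(b-r)[2], 'using prior axis(0.8,1.65):',b[1]-.8,b[2]-1.65)
E
python3 - <<'E'
from h import *
w=load('w22'); t=np.array([.4929,.0683,.1124]); rel(w,t,(190+318/2.4-.3,130+289/2.4-.3),(190+315/2.4-.3,130+316/2.4-.3))
cv2.imwrite('pics/c23.png',cv2.resize(w['image'][215:300,285:365,::-1],None,fx=7,fy=7,interpolation=cv2.INTER_CUBIC))
E
```

```text
bore [48.4   1.1   2.22] rim [20.7   3.76  1.42] move pin by y,z: 0.9422307133122092 0.8013519136295806 using prior axis(0.8,1.65): 0.2986999783532689 0.5680775726737863
```

View pics/c23.png

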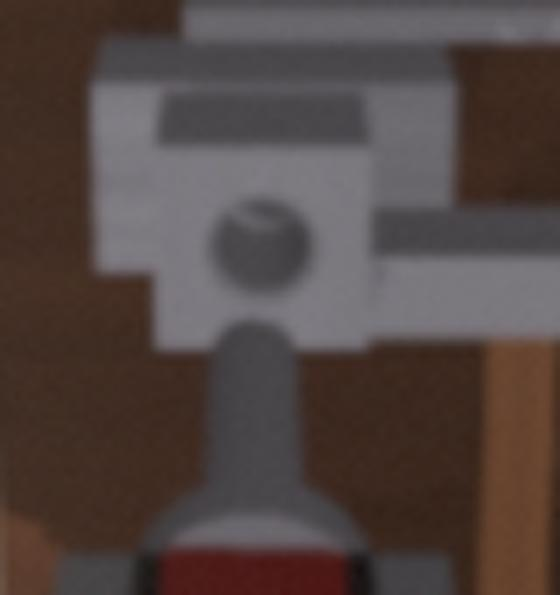

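>>> move_arm(deltas=[10,5,0.7,0.7,0,0,0,10,5,0,0,0,0,0,10,5,0,0,0,0,0,10,5,0,0,0,0,0,10,3,0,0,0,0,0,10,0,0,0,0,0,0])

```text
t: 18.7
tcp_pos: [0.4935, 0.0702, 0.0899]
tool_rot: [-0.134, 0.695, 0.134, 0.694]
force: [0.4, -0.8, -0.3]
finger_gap: 0.15
```

```bash
python3 - <<'E'
from h import *
w=snap('wrist','w23'); ps()
cv2.imwrite('pics/c23.png',cv2.resize(w['image'][225:310,285:365,::-1],None,fx=7,fy=7,interpolation=cv2.INTER_CUBIC))
E
```

```text
t 18.75 tcp [0.4938 0.0703 0.0902] jawyaw 21.91 tilt 0.08 F [-0.5  0.1  0.3] M [-0.01  0.03 -0.  ] gap 0.148
press [-78.6   0.3  90.2] Fp [-0.5  0.3] 0.3
```

View pics/c23.png

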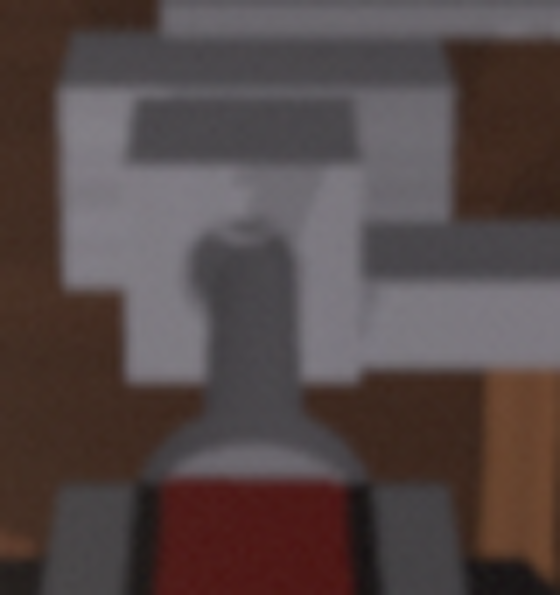

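```bash
python3 - <<'E'
from h import *
w=load('w23'); t=np.array([.4938,.0703,.0902]); g=lambda u,v:(285+u/7-.43,225+v/7-.43)
rel(w,t,g(243,271),g(252,232))
for p in [(126,163),(360,163),(360,383),(126,383)]: print((down(21.9).T@(onz(w,*g(*p),.064)-t)*1000).round(1))
for p in [(57,90),(452,90)]: print('low',(down(21.9).T@(onz(w,*g(*p),.042)-t)*1000).round(1))
E
```

```text
bore [26.2  -0.05  0.49] rim [20.7   6.06  1.34] move pin by y,z: -2.5115602557448935 -0.851911517772808 using prior axis(0.8,1.65): -0.8503381454308183 -1.158281685587381
[ 26.2  10.7 -10.3]
[26.2 10.7 11.3]
[ 26.2 -11.6  11.6]
[ 26.2 -11.6 -10.7]
low [ 48.2  10.5 -18.4]
low [48.2 10.6 21.5]
```

>>> move_arm(deltas=[10,0,-1.1,-0.5,0,0,0,10,2,0,0,0,0,0,10,2,0,0,0,0,0,10,1.5,0,0,0,0,0,10,0,0,0,0,0,0])

```text
t: 19.25
tcp_pos: [0.4937, 0.069, 0.0847]
tool_rot: [-0.134, 0.695, 0.134, 0.694]
force: [-0.6, 0.1, -0.7]
finger_gap: 0.149
```

```bash
python3 - <<'E'
from h import *
w=snap('wrist','w24'); ps()
cv2.imwrite('pics/c24.png',cv2.resize(w['image'][225:310,285:365,::-1],None,fx=7,fy=7,interpolation=cv2.INTER_CUBIC))
E
```

```text
t 19.3 tcp [0.4938 0.069  0.0848] jawyaw 21.91 tilt 0.06 F [-0.3  0.2 -1.7] M [-0.02 -0.02 -0.05] gap 0.145
press [-79.1  -0.8  84.8] Fp [-0.2  0.3] -1.7
```

View pics/c24.png

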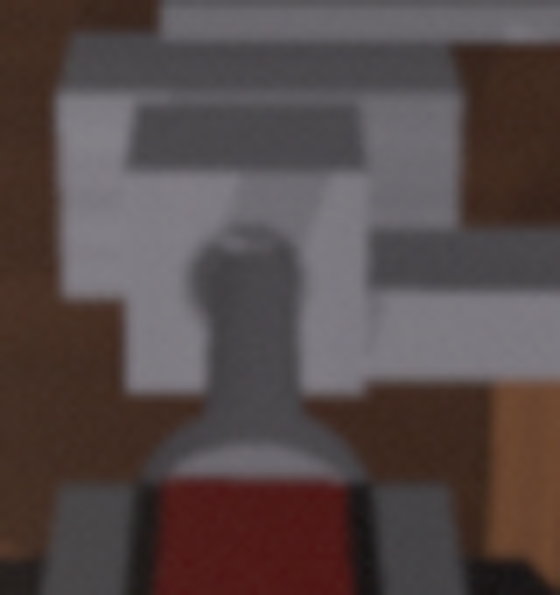

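Well centred over the bore mouth. Going down gently.

>>> move_arm(deltas=[10,1.5,0,0,0,0,0,10,1.5,0,0,0,0,0,10,1.5,0,0,0,0,0,10,0,0,0,0,0,0])

```text
t: 19.7
tcp_pos: [0.4937, 0.069, 0.0802]
tool_rot: [-0.134, 0.695, 0.134, 0.694]
force: [0.7, -0.6, -1.5]
finger_gap: 0.149
```

```bash
python3 - <<'E'
from h import *
ps()
E
```

```text
t 19.7 tcp [0.4937 0.069  0.0802] jawyaw 21.9 tilt 0.07 F [ 0.7 -0.6 -1.5] M [ 0.02 -0.02 -0.03] gap 0.149
press [-79.1  -0.8  80.2] Fp [ 0.4 -0.8] -1.5
```

>>> move_arm(deltas=[10,2,0,0,0,0,0,10,2,0,0,0,0,0,10,2,0,0,0,0,0,10,2,0,0,0,0,0,10,2,0,0,0,0,0,10,0,0,0,0,0,0])

```text
t: 20.3
tcp_pos: [0.4936, 0.069, 0.0701]
tool_rot: [-0.134, 0.695, 0.134, 0.694]
force: [0.5, 0.4, -0.5]
finger_gap: 0.148
```

```bash
python3 - <<'E'
from h import *
ps()
E
```

```text
t 20.3 tcp [0.4936 0.069  0.0701] jawyaw 21.9 tilt 0.08 F [ 0.5  0.4 -0.5] M [ 0.03 -0.03 -0.05] gap 0.148
press [-79.2  -0.8  70.1] Fp [0.6 0.2] -0.5
```

>>> move_arm(deltas=[10,0,0,0.5,0,0,0,10,2,0,0,0,0,0,10,2,0,0,0,0,0,10,1,0,0,0,0,0,10,0,0,0,0,0,0])

```text
t: 20.8
tcp_pos: [0.4943, 0.0692, 0.0653]
tool_rot: [-0.134, 0.695, 0.134, 0.694]
force: [-0.9, -0.5, -1.3]
finger_gap: 0.147
```

```bash
python3 - <<'E'
from h import *
ps()
E
```

```text
t 20.8 tcp [0.4943 0.0692 0.0653] jawyaw 21.9 tilt 0.06 F [-0.9 -0.5 -1.3] M [-0.02  0.04  0.05] gap 0.147
press [-78.5  -0.9  65.3] Fp [-1.  -0.1] -1.3
```

>>> move_arm(deltas=[10,1,0,0,0,0,0,10,1,0,0,0,0,0,10,0.7,0,0,0,0,0,10,0,0,0,0,0,0])

```text
t: 21.2
tcp_pos: [0.4942, 0.0692, 0.0626]
tool_rot: [-0.134, 0.695, 0.134, 0.694]
force: [1.0, -0.9, -1.2]
finger_gap: 0.142
```

```bash
python3 - <<'E'
from h import *
ps()
E
```

```text
t 21.2 tcp [0.4942 0.0692 0.0626] jawyaw 21.9 tilt 0.06 F [ 1.  -0.9 -1.2] M [-0.05  0.08  0.01] gap 0.142
press [-78.6  -0.9  62.6] Fp [ 0.6 -1.2] -1.2
```

>>> move_arm(deltas=[10,0.7,0,0,0,0,0,10,0.7,0,0,0,0,0,10,0,0,0,0,0,0])

```text
t: 21.5
tcp_pos: [0.4943, 0.0691, 0.0613]
tool_rot: [-0.134, 0.695, 0.134, 0.694]
force: [-0.1, -0.5, -0.0]
finger_gap: 0.145
```

```bash
python3 - <<'E'
from h import *
ps()
E
```

```text
t 21.5 tcp [0.4943 0.0691 0.0613] jawyaw 21.9 tilt 0.06 F [-0.1 -0.5 -0. ] M [-0.05  0.16 -0.07] gap 0.145
press [-78.6  -0.9  61.3] Fp [-0.3 -0.4] -0.0
```

>>> move_arm(deltas=[10,0.7,0,0,0,0,0,10,0.7,0,0,0,0,0,10,0,0,0,0,0,0])

```text
t: 21.8
tcp_pos: [0.4943, 0.0692, 0.0599]
tool_rot: [-0.134, 0.695, 0.134, 0.694]
force: [-1.3, 0.5, -1.1]
finger_gap: 0.147
```

```bash
python3 - <<'E'
from h import *
ps()
E
```

```text
t 21.8 tcp [0.4943 0.0692 0.0599] jawyaw 21.9 tilt 0.06 F [-1.3  0.5 -1.1] M [-0.06  0.12 -0.05] gap 0.147
press [-78.6  -0.9  59.9] Fp [-1.  1.] -1.1
```

The foot is at about 39 mm, below the lower knuckle's top at 42 mm, with no resistance, so it is in the lower bore. Going on towards the plug.

>>> move_arm(deltas=[10,1,0,0,0,0,0,10,1,0,0,0,0,0,10,1,0,0,0,0,0,10,0,0,0,0,0,0])

```text
t: 22.2
tcp_pos: [0.4943, 0.0692, 0.0568]
tool_rot: [-0.134, 0.695, 0.134, 0.694]
force: [-0.6, -0.3, 0.3]
finger_gap: 0.151
```

```bash
python3 - <<'E'
from h import *
ps()
E
```

```text
t 22.2 tcp [0.4943 0.0692 0.0568] jawyaw 21.9 tilt 0.06 F [-0.6 -0.3  0.3] M [-0.05  0.11  0.  ] gap 0.151
press [-78.5  -0.9  56.8] Fp [-0.6 -0.1] 0.3
```

>>> move_arm(deltas=[10,1,0,0,0,0,0,10,1,0,0,0,0,0,10,1,0,0,0,0,0,10,0,0,0,0,0,0])

```text
t: 22.6
tcp_pos: [0.4943, 0.0691, 0.0543]
tool_rot: [-0.135, 0.694, 0.134, 0.694]
force: [-0.6, -0.3, 3.3]
finger_gap: 0.149
```

```bash
python3 - <<'E'
from h import *
ps()
E
```

```text
t 22.6 tcp [0.4943 0.0691 0.0543] jawyaw 21.91 tilt 0.05 F [-0.6 -0.3  3.3] M [-0.11  0.3  -0.02] gap 0.149
press [-78.5  -0.9  54.3] Fp [-0.7 -0.1] 3.3
```

Plug met at a foot height of about 34 mm, as expected. Pushing on and watching the force.

>>> move_arm(deltas=[10,1,0,0,0,0,0,10,1,0,0,0,0,0,10,1,0,0,0,0,0], force=90)

```text
t: 22.9
tcp_pos: [0.4944, 0.0691, 0.0516]
tool_rot: [-0.135, 0.694, 0.134, 0.694]
force: [-3.5, 0.2, 6.5]
finger_gap: 0.143
```

```bash
python3 - <<'E'
from h import *
ps()
E
```

```text
t 22.9 tcp [0.4944 0.0691 0.0516] jawyaw 21.91 tilt 0.04 F [-3.5  0.2  6.5] M [-0.07  0.45 -0.03] gap 0.143
press [-78.5  -1.   51.6] Fp [-3.1  1.5] 6.5
```

>>> move_arm(deltas=[10,1,0,0,0,0,0,10,1,0,0,0,0,0,10,1,0,0,0,0,0])

```text
t: 23.2
tcp_pos: [0.4944, 0.0691, 0.0487]
tool_rot: [-0.135, 0.694, 0.134, 0.694]
force: [-0.9, -0.5, 7.5]
finger_gap: 0.142
```

```bash
python3 - <<'E'
from h import *
ps()
E
```

```text
t 23.2 tcp [0.4944 0.0691 0.0487] jawyaw 21.91 tilt 0.04 F [-0.9 -0.5  7.5] M [-0.13  0.46 -0.02] gap 0.142
press [-78.5  -1.   48.7] Fp [-1.  -0.1] 7.5
```

>>> move_arm(deltas=[10,1,0,0,0,0,0,10,1,0,0,0,0,0,10,1,0,0,0,0,0])

```text
t: 23.5
tcp_pos: [0.4944, 0.0691, 0.0457]
tool_rot: [-0.135, 0.694, 0.134, 0.694]
force: [-2.6, -0.2, 8.0]
finger_gap: 0.139
```

```bash
python3 - <<'E'
from h import *
ps()
E
```

```text
t 23.5 tcp [0.4944 0.0691 0.0457] jawyaw 21.91 tilt 0.04 F [-2.6 -0.2  8. ] M [-0.12  0.45  0.02] gap 0.139
press [-78.5  -1.   45.7] Fp [-2.5  0.8] 8.0
```

>>> move_arm(deltas=[10,1,0,0,0,0,0,10,1,0,0,0,0,0,10,1,0,0,0,0,0])

```text
t: 23.8
tcp_pos: [0.4944, 0.0691, 0.0427]
tool_rot: [-0.135, 0.694, 0.134, 0.694]
force: [-3.0, -0.9, 7.1]
finger_gap: 0.144
```

```bash
python3 - <<'E'
from h import *
ps(); w=snap('wrist','w25')
cv2.imwrite('pics/c25.png',cv2.resize(w['image'][225:325,275:375,::-1],None,fx=6,fy=6,interpolation=cv2.INTER_CUBIC))
E
```

```text
t 23.8 tcp [0.4944 0.0691 0.0427] jawyaw 21.91 tilt 0.04 F [-3.  -0.9  7.1] M [-0.08  0.44 -0.03] gap 0.144
press [-78.4  -1.   42.7] Fp [-3.1  0.3] 7.1
```

View pics/c25.png

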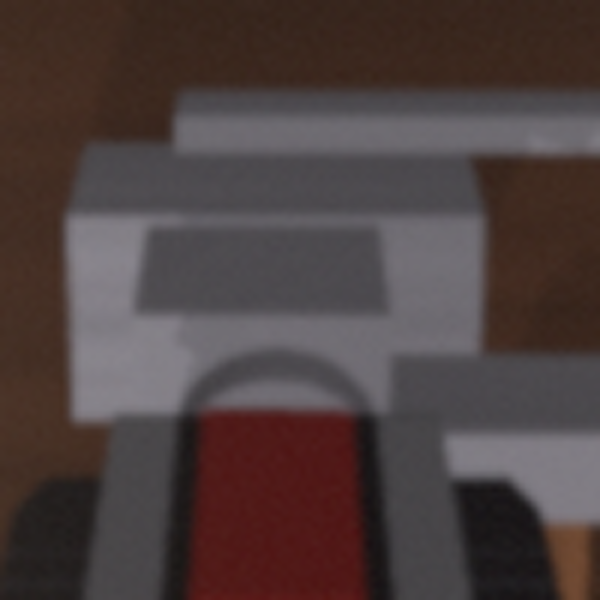

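>>> move_arm(deltas=[10,0.7,0,0,0,0,0,10,0.5,0,0,0,0,0,10,0,0,0,0,0,0])

```text
t: 24.15
tcp_pos: [0.4944, 0.0691, 0.0414]
tool_rot: [-0.135, 0.694, 0.134, 0.694]
force: [-2.5, 0.1, 6.7]
finger_gap: 0.143
```

```bash
python3 - <<'E'
from h import *
ps()
E
```

```text
t 24.15 tcp [0.4944 0.0691 0.0414] jawyaw 21.91 tilt 0.04 F [-2.5  0.1  6.7] M [-0.1   0.38  0.03] gap 0.143
press [-78.5  -1.   41.4] Fp [-2.3  1. ] 6.7
```

>>> move_arm(deltas=[10,0.5,0,0,0,0,0,10,0.4,0,0,0,0,0,10,0,0,0,0,0,0])

```text
t: 24.45
tcp_pos: [0.4943, 0.0691, 0.0406]
tool_rot: [-0.135, 0.694, 0.134, 0.694]
force: [-2.9, -0.7, 7.5]
finger_gap: 0.148
```

```bash
python3 - <<'E'
from h import *
ps()
E
```

```text
t 24.45 tcp [0.4943 0.0691 0.0406] jawyaw 21.91 tilt 0.04 F [-2.9 -0.7  7.5] M [-0.11  0.44 -0.03] gap 0.148
press [-78.5  -0.9  40.6] Fp [-2.9  0.4] 7.5
```

>>> move_arm(deltas=[10,0.4,0,0,0,0,0,10,0.4,0,0,0,0,0,10,0,0,0,0,0,0])

```text
t: 24.75
tcp_pos: [0.4942, 0.0691, 0.0404]
tool_rot: [-0.135, 0.694, 0.134, 0.694]
force: [-3.9, 0.2, 12.8]
finger_gap: 0.145
```

```bash
python3 - <<'E'
from h import *
ps()
E
```

```text
t 24.75 tcp [0.4942 0.0691 0.0404] jawyaw 21.92 tilt 0.04 F [-3.9  0.2 12.8] M [-0.05  0.63  0.03] gap 0.145
press [-78.6  -0.9  40.4] Fp [-3.5  1.7] 12.8
```

Force is rising at TCP z=40.4, i.e. foot ≈ 19.7, so the collar is seated. I'll add a touch more, then check before letting go.

>>> move_arm(deltas=[10,0.3,0,0,0,0,0,10,0,0,0,0,0,0])

```text
t: 24.95
tcp_pos: [0.4941, 0.0691, 0.0403]
tool_rot: [-0.135, 0.694, 0.134, 0.694]
force: [-4.2, -0.7, 15.2]
finger_gap: 0.145
```

```bash
python3 - <<'E'
from h import *
ps(); s=snap('side','s26');cv2.imwrite('pics/c26.png',cv2.resize(s['image'][230:350,250:380,::-1],None,fx=5,fy=5,interpolation=cv2.INTER_CUBIC))
w=snap('wrist','w26')
E
```

```text
t 24.95 tcp [0.4941 0.0691 0.0403] jawyaw 21.92 tilt 0.04 F [-4.2 -0.7 15.2] M [-0.08  0.59 -0.03] gap 0.145
press [-78.7  -0.8  40.3] Fp [-4.1  0.9] 15.2
```

View pics/c26.png

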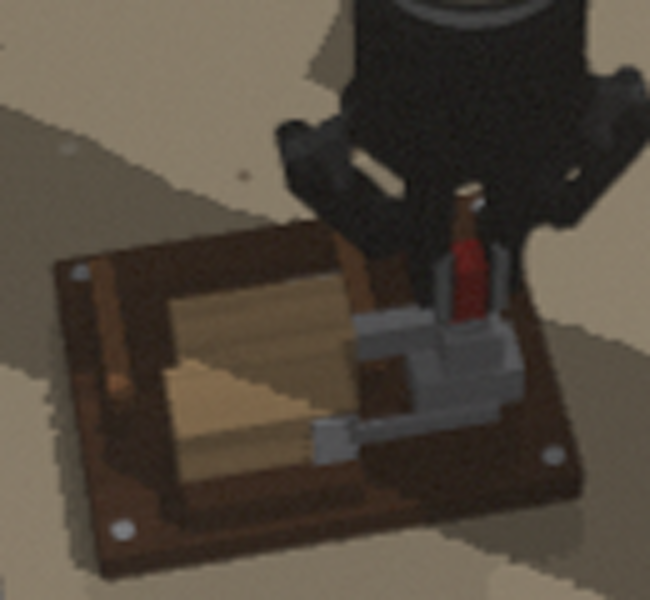

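View pics/w26.png

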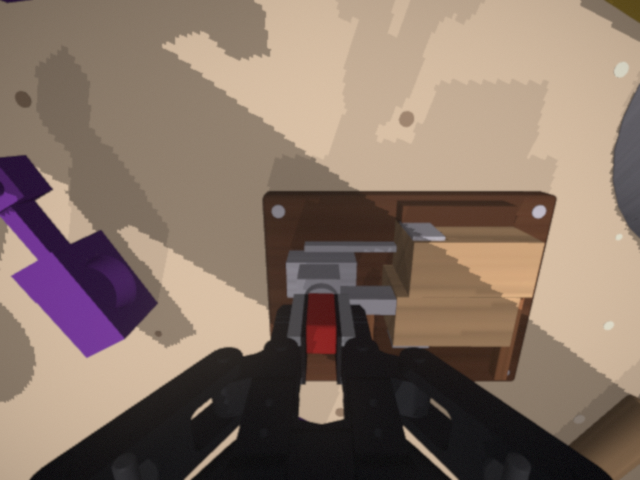

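The collar sits on the upper knuckle and the halves are shut. Letting go and rising.

>>> move_arm(deltas=[10,-0.3,0,-0.3,0,0,0,40,0,0,0,0,0,0,40,0,0,0,0,0,0,40,0,0,0,0,0,0,40,0,0,0,0,0,0,40,-10,0,0,0,0,0,40,-25,0,0,0,0,0,40,-30,0,0,0,0,0,40,-30,0,0,0,0,0,40,0,0,0,0,0,0])

```text
t: 26.05
tcp_pos: [0.4973, 0.0689, 0.1382]
tool_rot: [-0.135, 0.691, 0.133, 0.697]
force: [0.6, 0.8, -0.1]
finger_gap: 0.467
```

```bash
python3 - <<'E'
from h import *
ps(); s=snap('side','s27');cv2.imwrite('pics/c27.png',cv2.resize(s['image'][230:350,250:380,::-1],None,fx=5,fy=5,interpolation=cv2.INTER_CUBIC))
w=snap('wrist','w27');cv2.imwrite('pics/c28.png',cv2.resize(w['image'][150:350,240:500,::-1],None,fx=3,fy=3,interpolation=cv2.INTER_CUBIC))
E
```

```text
t 26.05 tcp [0.4973 0.0689 0.1382] jawyaw 21.92 tilt 0.49 F [ 0.6  0.8 -0.1] M [-0.05  0.01 -0.01] gap 0.467
press [-75.8  -2.2 138.2] Fp [0.8 0.6] -0.1
```

View pics/c27.png

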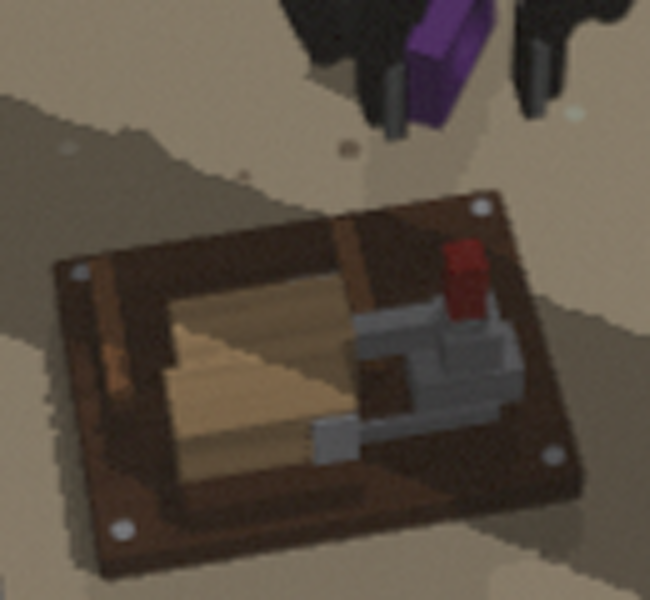

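View pics/c28.png

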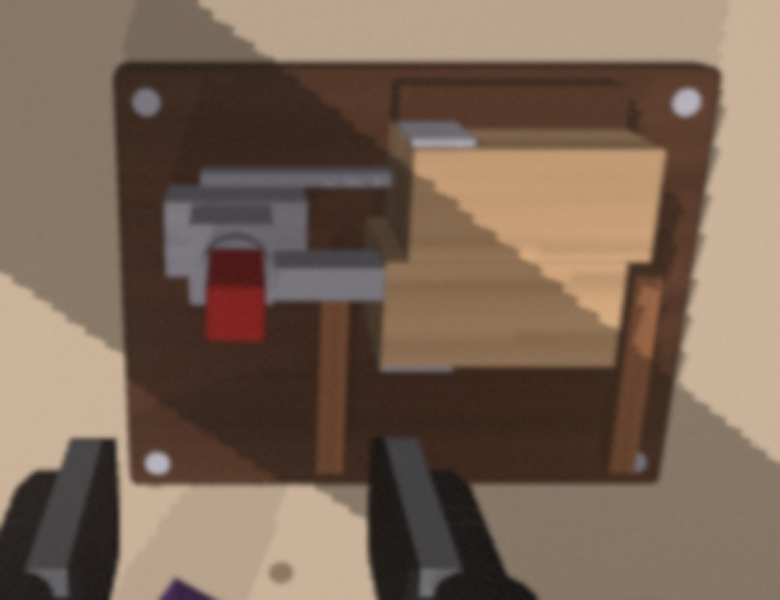

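```bash
python3 - <<'E'
from h import *
w=load('w27'); q=lambda u,v,z:topress(onz(w,240+u/3-.3,150+v/3-.3,z/1000)).round(1)
print('grip top depth',[topress(dep(w,240+u/3,150+v/3)).round(1).tolist() for u,v in [(235,305),(235,320),(225,315),(250,325)]])
print('grip centre',q(236,314,100),'half back',q(380,367,62),q(615,367,62),'half front left',q(387,262,62),'knuckle',q(190,223,64),q(190,303,64),q(270,222,64))
E
```

```text
grip top depth [[-76.9, 2.3, 99.7], [-76.9, -1.1, 100.3], [-79.2, -0.3, 99.4], [-73.5, -2.5, 100.0]]
grip centre [-76.9   0.4 100. ] half back [-37.7 -30.   62. ] [ 26.7 -30.1  62. ] half front left [-37.2   0.2  62. ] knuckle [-88.8  11.5  64. ] [-89.2 -10.5  64. ] [-68.2  11.8  64. ]
```

The grip's top is at 99.9 mm, so the foot is at about 20 mm and fully home. The half's back is at y = −30, so it is shut and square, and the gripper is clear. Handing in.

```bash
python3 - <<'E'
from h import *
print(job.sign_off())
E
```

```text
the job is handed in; nothing more can be done
None
```

The mould is shut and the pin is fully home through both knuckles, released. I handed the job in at about 26 s; no verdict was reported.

**What I did**
- **Finding the bore:** I measured the lower bore in the camera images before the mould was shut. It was at x ≈ -77 mm in the press frame.
- **Shutting:** I gripped the loose half by its ends, slid it shut at about 5 N and shifted it about 8 mm in -x to bring the bores roughly into line.
- **Pinning:** I took the pin from its stand, lowered it through the upper knuckle, nudged it 0.5 mm in +x and fed it into the lower bore. The plug resisted at 7–8 N and the collar seated at about 15 N.

**Last checks**
- **Pin:** the top of its grip stands 100 mm above the slab, so the foot is at about 20 mm. It stands upright, about 1.3 mm from the upper bore's centre (allowed 4 mm).
- **Loose half:** its back is at y = -30 mm at both ends, so it is shut and square.
- **Gripper:** it was clear of everything, with about zero force on it. I did not measure the bystanders again at the end; nothing I did came near them.

**What failed or disagreed**
- **First push:** my first try at shutting the half, by pushing on its back, only tipped it. I backed off and it settled flat where it had been.
- **Fingertip height:** that push failed because the real fingertips sit about 35–47 mm above the reported TCP, depending on the opening. From then on I used the measured height.
- **Top camera:** it read about 2 mm off the wrist camera in x, so I relied on the wrist camera.

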